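# Put the reference standards away under nitrogen

### The arm

A 7-joint arm with a two-finger parallel gripper is mounted at the origin on the work surface. World frame = base frame: x ahead of the robot, y to its left, z up, the work surface at z = 0. Lengths are in m, angles in rad, forces in N, time in s.
With the tool pointing down it reaches from about 0.4 to 0.85 m from the base axis. Payload 10.4 kg.
Tool frame: the origin (TCP) lies midway between the tips of the shut fingers; the grasp point (between the pads) lies manip.pinch_z behind it (manip.pinch_z is the distance from the TCP to the grasp point, in m); z points along the fingers, y is the direction in which the jaws open and shut (so a half turn about z gives the same grasp; the last joint's range is limited). The gripper opens to 85 mm and grips with 20 to 120 N. Pads are 22 mm wide; open, the fingers measure 114 mm over their backs; the gripper's body (76 mm by 85 mm) begins 54 mm behind the grasp point. The pads swing forward as they close: fully open they stand 13 mm farther back than shut.
Start: joints at [1.141, 0.332, -0.065, 1.46, 0.022, 1.35, -0.088], TCP at [0.247, -0.574, 0.21] pointing down, gripper open.
Joint ranges: [-2.6, 2.6], [-0.5, 2.12], [-1.47, 1.34], [0.16, 2.42], [-1.27, 4.41], [0.06, 2.06], [-2.6, 2.6]. Speed limits (rad/s): [2.22, 2.22, 2.79, 2.79, 3.14, 3.14, 3.14].

### API

Orientations are given as a unit quaternion [x, y, z, w].
In Python, from workcell import manip gives the robot as it stands.
- The arm moves only by the shell command python3 -m handwheel 'ROWS' [FORCE]. ROWS is JSON, a list that holds one entry, the list of rows, each a list of 7 numbers: the shift along the tool's x, y, z in m, then the turn, a rotation vector about the tool's x, y, z in rad, then the finger opening in m, from 0 to 0.0854. In form: [[[tx, ty, tz, ax, ay, az, claw], ...]]. A call has 1 to 8 rows; each row is the pose to reach, as a shift and turn from the pose commanded when the call began, along the tool's axes at that moment; what a row does not reach only later rows make up. A row lasts 1/8 s, in which the tool goes at most 62.5 mm and 10.7 degrees, less where a joint would pass 70% of its speed; a pose out of reach is approached as far as the arm can. A call with a gripper value outside its range is refused whole. The fingers move at their own pace and stop on an object; FORCE is the grip in N (left out, the last holds). Time passes only in rows, so rows that repeat a pose let the fingers close. It gives the time, the measured TCP pose, the force and the opening at its end, in the units of the state.
- manip.get_obs(): the state, without advancing time (a new reading comes with each control period).
- manip.camera(name): name is "scene" or "top" or "wrist"; returns the picture (400x640x3 uint8, blue, green, red); there is no depth.
- manip.calibration(name): a dict with "fx", "fy", "cx", "cy" (pixels), "k1" (the pictures are not rectified: a ray, as slopes to the right and down, at radius r is drawn at 1 + k1 r^2 times it, then the intrinsics apply), "view" (4x4, takes a point from world to camera coordinates); the wrist camera has in their place "tool_from_camera" (4x4, takes a point from camera to tool coordinates, whose origin is the TCP and whose axes are the flange's). Camera axes: x right, y up, looking along -z (the intrinsics and any distortion apply to the point x, -y, -z); pixel columns grow to the right and rows downward; lengths in m; the calibration is good to about 2 mm. A picture is of the moment at which its call begins: read the wrist's pose just before it. calibration takes no time and is no camera call.
- manip.hand_in(): hands the job in, once; it reports no verdict.
The state is a dict: "clock": time; "joint_pos": joint angles; "joint_velocities": joint speeds; "tau": joint torques, N m; "position": TCP position; "ee_rot": TCP orientation; "ft_force": force on the tool from outside, world axes, zero at the start; "torque": the same for the moment, N m; "grip_width": opening from 0.0 (shut) to 1.0 (fully open).
Only numpy, scipy, OpenCV 4.12 (cv2) and the standard library are available. Lean on these libraries where they do the work, as an engineer would, in place of code of your own. Each camera call takes 0.05 s, during which the arm holds its last target.

### The job

Put every amber jar of moisture-sensitive standard from the green mat into the open nitrogen chamber, standing upright on its floor, shut the lid, and tighten each of its two blue wing knobs clockwise until it bites and then an eighth of a turn more, not further. Then purge the chamber: swing the red-tipped spring lever out to its stop, keep it there for at least three seconds, and let it return. Leave the beaker, the reagent bottle and the tube rack where they are.

Things in the scene. Friction and masses are not known exactly. Their poses are not given: they have to be found in the camera images.
- jar1: amber glass jar with black screw cap, 52 mm diameter, 38 mm tall, about 140 g; origin at the centre of its underside, z up; one of two to four jars on the green mat, may be absent
- jar2: amber glass jar with black screw cap, 52 mm diameter, 38 mm tall, about 140 g; origin at the centre of its underside, z up; one of two to four jars on the green mat, may be absent
- jar3: amber glass jar with black screw cap, 52 mm diameter, 38 mm tall, about 140 g; origin at the centre of its underside, z up; one of two to four jars on the green mat, may be absent
- jar4: amber glass jar with black screw cap, 52 mm diameter, 38 mm tall, about 140 g; origin at the centre of its underside, z up; one of two to four jars on the green mat, may be absent
- mat: flat green bench mat, 280 x 220 mm, 3 mm thick, fixed; origin at the centre of its underside
- chamber: white box fixed to the bench, outside 240 (x) x 180 (y) x 85 mm high, walls 8 mm, floor 12 mm thick, so 224 x 164 mm inside; origin at the centre of its underside. Its lid hinge runs along its x axis at y = +98 mm, z = 92 mm. Two lugs under the lid's knobs stick out 46 mm from its -y wall. The purge valve stands beside it at x = +50 mm, y = -190 mm, 100 mm tall, joined to the -y wall by a pipe at 58 mm height
- lid (a joint): hinge of the clear lid (10 mm thick, 0.45 kg, reaching 190 mm from the hinge, with two metal ears to 232 mm that carry the knobs), rad: 0 shut (lid level, its top 97 mm above the bench), up to 2.0 open, starts open at 1.7 to 1.9, standing up and leaning back on the chamber's +y side; a stiff friction hinge (0.75 N m) that stays where it is left; it is shut by pushing on its outer face
- lid_push (a point): point on the lid's outer (upper) face in the middle of its width, 155 mm from the hinge axis; z is the outward normal of that face, y points towards the hinge
- purge_lever (a joint): angle of the spring lever of the purge valve, rad: 0 at rest, where the lever lies level and points to -x of the chamber, 1.3 at its stop; it turns about the vertical valve axis counter-clockwise seen from above, so that its tip swings out to -y of the chamber; the spring needs about 2 N at the tip to start and 7 N at the stop, and brings it back when let go
- purge_tip (a point): middle of the upright round red grip at the lever's end (20 mm diameter, 36 mm tall, its top 38 mm above the lever's middle, grip middle 130 mm above the bench), 95 mm from the valve axis
- knob_near (a joint): free run of the blue wing knob on the lid ear at x = -75 mm of the chamber, rad: grows as it is turned clockwise seen from above (lid shut), light (0.03 N m) up to 2.6, where the screw bites; starts between 0.3 and 1.6. The wing angle at which it bites differs from start to start
- bite_near (a joint): how far the near knob has been turned on past its bite, rad: 0 until then, grows clockwise, stiff (0.30 N m) and stays where it is left, end of travel 1.6
- knob_near_grip (a point): middle of the near knob's wing on the knob's axis: wing 56 mm long (x) x 12 mm thick (y) x 28 mm high (z); this point turns with the knob, z points outward along the axis (up when the lid is shut, then 127 mm above the bench, 30 mm above the ear). With the lid shut the axis is at x = -75 mm, y = -120 mm of the chamber
- knob_far (a joint): free run of the blue wing knob on the lid ear at x = +75 mm of the chamber, rad: grows as it is turned clockwise seen from above (lid shut), light (0.03 N m) up to 2.6, where the screw bites; starts between 0.3 and 1.6. The wing angle at which it bites differs from start to start
- bite_far (a joint): how far the far knob has been turned on past its bite, rad: 0 until then, grows clockwise, stiff (0.30 N m) and stays where it is left, end of travel 1.6
- knob_far_grip (a point): middle of the far knob's wing on the knob's axis: wing 56 mm long (x) x 12 mm thick (y) x 28 mm high (z); this point turns with the knob, z points outward along the axis (up when the lid is shut, then 127 mm above the bench, 30 mm above the ear). With the lid shut the axis is at x = +75 mm, y = -120 mm of the chamber
- beaker: glass beaker, 68 mm wide, 85 mm tall, bystander; origin at the centre of its underside
- bottle: white bottle with blue cap, 64 mm diameter, 100 mm tall, bystander; origin at the centre of its underside
- tube_rack: green test-tube rack, 70 x 180 mm, 103 mm tall, bystander; origin at the centre of its underside
There are look-alikes about, which are no part of the job. What is shaped like the jar1 but pink is not meant. Leave any pink look-alike of the jar4 alone.

How it is judged:
On the way, in this order (a step that is already met when the one before it is completed fails the run):
1. all the jars stand upright on the floor of the open chamber (x of jar1 in the frame of chamber between -0.1 and 0.1 m and y of jar1 in the frame of chamber between -0.07 and 0.07 m and z of jar1 in the frame of chamber between 0.004 and 0.02 m and angle between each of jar1, jar2, jar3, jar4's own z axis and vertical below 0.15 rad and x of jar2 in the frame of chamber between -0.1 and 0.1 m and y of jar2 in the frame of chamber between -0.07 and 0.07 m and z of jar2 in the frame of chamber between 0.004 and 0.02 m and x of jar3 in the frame of chamber between -0.1 and 0.1 m and y of jar3 in the frame of chamber between -0.07 and 0.07 m and z of jar3 in the frame of chamber between 0.004 and 0.02 m and x of jar4 in the frame of chamber between -0.1 and 0.1 m and y of jar4 in the frame of chamber between -0.07 and 0.07 m and z of jar4 in the frame of chamber between 0.004 and 0.02 m and value of joint lid above 0.5 rad), for 0.3 s.
2. the lid is shut over them (x of jar1 in the frame of chamber between -0.1 and 0.1 m and y of jar1 in the frame of chamber between -0.07 and 0.07 m and z of jar1 in the frame of chamber between 0.004 and 0.02 m and angle between each of jar1, jar2, jar3, jar4's own z axis and vertical below 0.15 rad and x of jar2 in the frame of chamber between -0.1 and 0.1 m and y of jar2 in the frame of chamber between -0.07 and 0.07 m and z of jar2 in the frame of chamber between 0.004 and 0.02 m and x of jar3 in the frame of chamber between -0.1 and 0.1 m and y of jar3 in the frame of chamber between -0.07 and 0.07 m and z of jar3 in the frame of chamber between 0.004 and 0.02 m and x of jar4 in the frame of chamber between -0.1 and 0.1 m and y of jar4 in the frame of chamber between -0.07 and 0.07 m and z of jar4 in the frame of chamber between 0.004 and 0.02 m and value of joint lid below 0.03 rad), for 0.3 s.
3. both knobs are run down until they bite and about an eighth of a turn more (value of joint lid below 0.03 rad and value of joint bite_near between 0.5 and 1.1 rad and value of joint each of knob_near, knob_far above 2.4 rad and value of joint bite_far between 0.5 and 1.1 rad), for 0.2 s.
4. the purge lever is held at its stop for three seconds with the lid clamped (all of step 3 and value of joint purge_lever above 1.15 rad), for 2.8 s.
At the end, for the whole second after the job is handed in: Every jar stands upright (within 0.15 rad) on the chamber floor, the lid is shut (under 0.03 rad), each knob is tight and has been turned 0.5 to 1.1 rad past the point where it bites (an eighth of a turn is 0.785 rad), not backed off, and the purge lever is back at rest (under 0.1 rad) (all of step 3 and x of jar1 in the frame of chamber between -0.1 and 0.1 m and y of jar1 in the frame of chamber between -0.07 and 0.07 m and z of jar1 in the frame of chamber between 0.004 and 0.02 m and angle between each of jar1, jar2, jar3, jar4's own z axis and vertical below 0.15 rad and x of jar2 in the frame of chamber between -0.1 and 0.1 m and y of jar2 in the frame of chamber between -0.07 and 0.07 m and z of jar2 in the frame of chamber between 0.004 and 0.02 m and x of jar3 in the frame of chamber between -0.1 and 0.1 m and y of jar3 in the frame of chamber between -0.07 and 0.07 m and z of jar3 in the frame of chamber between 0.004 and 0.02 m and x of jar4 in the frame of chamber between -0.1 and 0.1 m and y of jar4 in the frame of chamber between -0.07 and 0.07 m and z of jar4 in the frame of chamber between 0.004 and 0.02 m and value of joint purge_lever below 0.1 rad and velocity of joint purge_lever below 0.05 rad/s); the robot touches nothing.
It fails at once if the beaker, the reagent bottle or the tube rack is displaced by more than 30 mm (distance of any of beaker, bottle, tube_rack from where it was at the start of the episode above 0.03 m).
It fails at once if a knob is forced more than 1.2 rad past its bite (value of joint any of bite_near, bite_far above 1.2 rad).
Of jar1, jar2, jar3, jar4 only 2 to 4 are there at a start; the rules pass over those that are not, and their reading is None.
At some moment in a run one of jar1, jar2, jar3, jar4 may be knocked a few centimetres aside while the robot is not near it.
It also fails if it takes over 210 s, if anything falls off the work surface, if the arm or the gripper's body presses on something with over 40 N, if the wrist force passes 120 N, or if a joint passes its speed limit or range.

## Working session

There is one attempt and no reset: what is moved stays moved. The work goes in short steps, Python scripts to look and compute and a shell command to move; the robot and the scene stay as the last step left them, time stands still between calls to the robot, and variables do not carry over. Pictures are saved under pics/ and viewed, and the job is handed in when it is done.

```bash
ls; mkdir -p pics; python3 - <<'E'
from workcell import manip
import cv2
print(manip.get_obs(), manip.pinch_z)
for n in ["scene","top","wrist"]:
    c=manip.calibration(n); print(n,{k:(v if not hasattr(v,'tolist') else v.tolist()) for k,v in c.items()})
    cv2.imwrite(f"pics/{n}0.png",manip.camera(n))
E
```

```text
pics
{'clock': 0.0, 'joint_pos': array([ 1.14137209,  0.3329046 , -0.06468508,  1.46097635,  0.02161059,
        1.34989206, -0.08848779]), 'joint_velocities': array([-0.00091891, -0.00042928,  0.00145684, -0.00087161,  0.00035194,
       -0.00093861,  0.00127434]), 'tau': array([-6.98649706e-05, -6.25434923e+01,  4.93591034e-02, -3.91613531e+01,
        1.62892789e-02,  9.83509206e-03, -4.45183969e-05]), 'position': array([ 0.24712398, -0.57361063,  0.20937876]), 'ee_rot': array([ 9.79380482e-01,  2.02023071e-01, -1.91042492e-04, -7.17282888e-04]), 'ft_force': array([-0.50417096,  0.16149621,  0.50677329]), 'torque': array([-0.04722596,  0.00978759, -0.06252356]), 'grip_width': 1.0054691519344718} 0.0187
scene {'fx': 388.1281983653444, 'fy': 388.1281983653444, 'cx': 321.4292743534523, 'cy': 196.58198858502587, 'k1': -0.06308661346689105, 'view': [[0.6922929832315811, 0.7213128119927604, 0.020934484073285617, -0.3305061540898086], [-0.4115734276503422, 0.3708532492187068, 0.8325113700100895, 0.1422402516575375], [0.592737495878628, -0.5849578572846292, 0.5536122886827108, -1.53314725
[... 217 characters left out ...]
326, -0.009985059154336229, 0.021179567665492834], [0.9883288213114354, -0.030064156474478278, 0.14933950401895107, -0.5006960814230151], [-0.14956988691584608, -0.005553178812437703, 0.9887355617823493, -1.2890940061175706], [0.0, 0.0, 0.0, 1.0]]}
wrist {'fx': 329.2805868613632, 'fy': 329.2805868613632, 'cx': 316.56074101060375, 'cy': 203.03365269270108, 'k1': -0.018118988592995062, 'tool_from_camera': [[-0.0009016436337423745, 0.9628896094806021, 0.2698940291911814, 0.06790890015527903], [0.9999995932695082, 0.0008621511858025692, 0.00026487006259439847, 0.00038004423438176005], [2.2351173826375806e-05, 0.26989415823545604, -0.9628899951971663, -0.16435514966354042], [0.0, 0.0, 0.0, 1.0]]}
```

View pics/scene0.png

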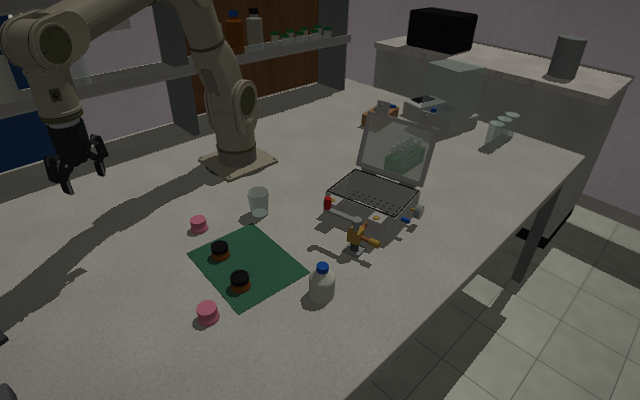

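View pics/top0.png

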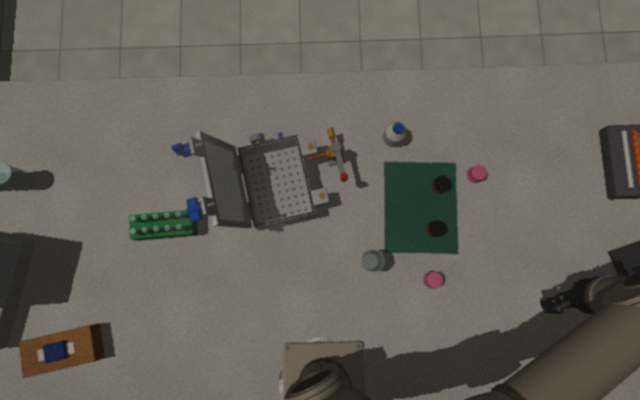

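View pics/wrist0.png

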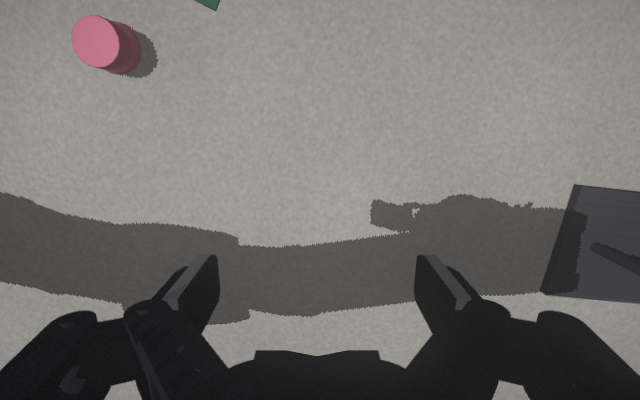

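```bash
cat > h.py <<'E'
from workcell import manip
import numpy as np, cv2
from scipy.spatial.transform import Rotation as R
F=np.diag([1,-1,-1.])
def cam(n,obs=None):
    c=manip.calibration(n)
    K=np.array([[c['fx'],0,c['cx']],[0,c['fy'],c['cy']],[0,0,1.]]); D=np.array([c['k1'],0,0,0.])
    if n=='wrist':
        o=obs or manip.get_obs()
        T=np.eye(4);T[:3,:3]=R.from_quat(o['ee_rot']).as_matrix();T[:3,3]=o['position']
        V=np.linalg.inv(T@np.array(c['tool_from_camera']))
    else: V=np.array(c['view'])
    return K,D,V
def proj(n,P,obs=None):
    K,D,V=cam(n,obs)
    P=np.atleast_2d(P); C=(P@V[:3,:3].T+V[:3,3])@F
    return cv2.projectPoints(C.reshape(-1,1,3),np.zeros(3),np.zeros(3),K,D)[0].reshape(-1,2)
def ray(n,uv,obs=None):
    K,D,V=cam(n,obs)
    uv=np.atleast_2d(np.array(uv,float))
    p=cv2.undistortPoints(uv.reshape(-1,1,2),K,D).reshape(-1,2)
    d=np.c_[p,np.ones(len(p))]@F@V[:3,:3]
    o=-V[:3,:3].T@V[:3,3]
    return o,d/np.linalg.norm(d,axis=1,keepdims=True)
def onz(n,uv,z,obs=None):
    o,d=ray(n,uv,obs); return o+d*((np.asarray(z)-o[2])/d[:,2])[:,None]
def tri(views):  # [(name,uv,obs)]
    A=np.zeros((3,3));b=np.zeros(3)
    for n,uv,ob in views:
        o,d=ray(n,uv,ob);d=d[0];M=np.eye(3)-np.outer(d,d);A+=M;b+=M@o
    return np.linalg.solve(A,b)
def snap(n,f=None):
    o=manip.get_obs(); im=manip.camera(n)
    if f: cv2.imwrite('pics/'+f,im)
    return im,o
def totool(P,obs=None):
    o=obs or manip.get_obs(); return R.from_quat(o['ee_rot']).inv().apply(np.atleast_2d(P)-o['position'])
def st():
    o=manip.get_obs(); print('t',round(o['clock'],2),'pos',o['position'].round(4),'rot',R.from_quat(o['ee_rot']).as_matrix()[:,[0,2]].T.round(3).tolist(),'f',o['ft_force'].round(1),'grip',round(o['grip_width']*.0854,4),'q',o['joint_pos'].round(2))
E
python3 - <<'E'
import cv2
a=cv2.imread('pics/top0.png'); b=cv2.imread('pics/scene0.png')
cv2.imwrite('pics/t0a.png',cv2.resize(a[100:260,170:370],None,fx=4,fy=4,interpolation=2)[:600])
cv2.imwrite('pics/t0b.png',cv2.resize(a[110:300,350:500],None,fx=3,fy=3,interpolation=2))
cv2.imwrite('pics/s0a.png',cv2.resize(b[90:260,290:450],None,fx=3.5,fy=3.5,interpolation=2))
E
```

```text
(no output)
```

View pics/t0a.png

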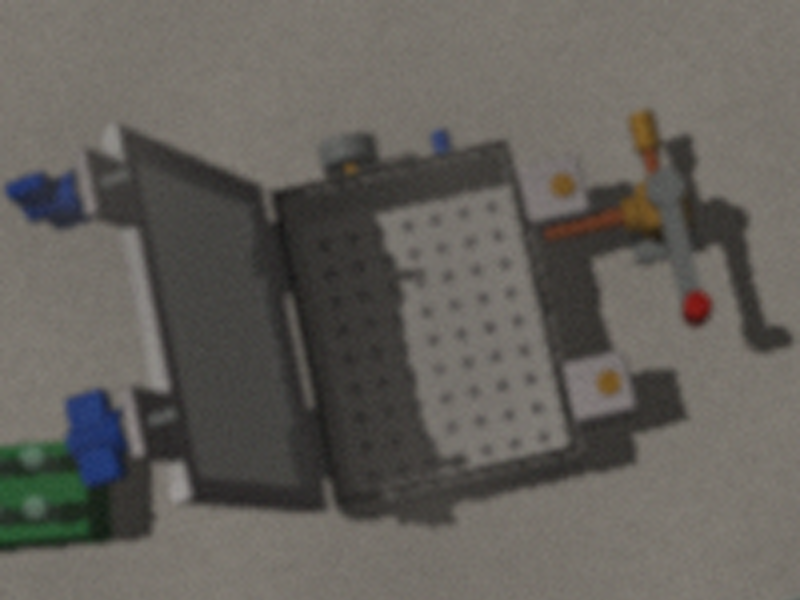

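View pics/t0b.png

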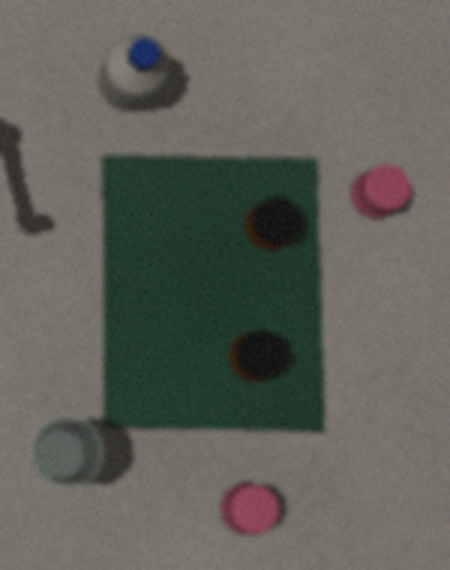

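View pics/s0a.png

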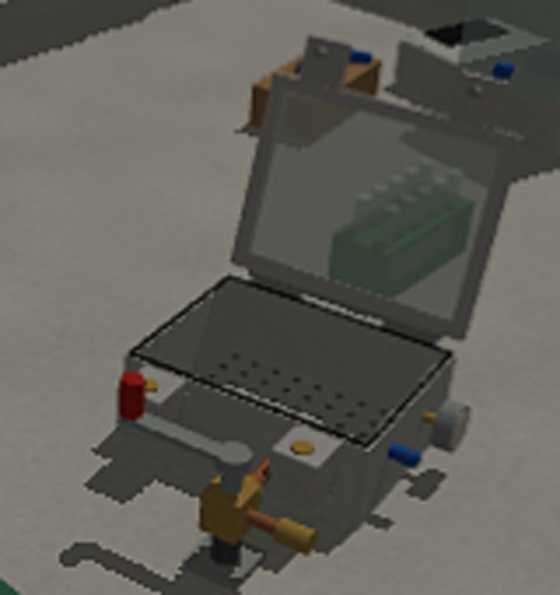

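```bash
python3 - <<'E'
from h import *
a=cv2.imread('pics/top0.png'); b=cv2.imread('pics/scene0.png')
# mat & jars
def cents(im,m,roi,mn):
    mm=np.zeros(m.shape,np.uint8);x0,y0,x1,y1=roi;mm[y0:y1,x0:x1]=m[y0:y1,x0:x1]
    n,l,s,c=cv2.connectedComponentsWithStats(mm); return [(c[i].round(1).tolist(),s[i].tolist()) for i in range(1,n) if s[i,4]>=mn]
hsv=cv2.cvtColor(a,cv2.COLOR_BGR2HSV)
dark=(a.max(2)<38).astype(np.uint8)
for c,s in cents(a,dark,(385,160,460,255),30): print('jar cap',c,s,onz('top',[c],.041))
red=((a[...,2]>90)&(a[...,1]<50)&(a[...,0]<50)).astype(np.uint8)
for c,s in cents(a,red,(330,160,360,190),5): print('red',c,s)
redb=((b[...,2]>90)&(b[...,1]<50)&(b[...,0]<50)).astype(np.uint8)
for c,s in cents(b,redb,(310,180,340,220),5): print('red scene',c,s)
g1=tri([('top',[310.8,146.5],None),('scene',[376.3,217.7],None)])
g2=tri([('top',[322.2,195.5],None),('scene',[332.9,200],None)])
print('gold far',g1,'near',g2,np.linalg.norm(g1-g2))
d=(g1-g2)[:2]; yaw=np.arctan2(d[1],d[0]);print('yaw',yaw)
cs,sn=np.cos(yaw),np.sin(yaw);M=np.array([[cs,-sn],[sn,cs]])
org=(g1+g2)[:2]/2-M@[0,-.12]; print('org',org)
cor=[[-.12,-.09],[.12,-.09],[.12,.09],[-.12,.09]]
P=np.c_[np.array(cor)@M.T+org,np.full(4,.085)]
print(P, proj('top',P),proj('scene',P))
lev=M@[.05-.095,-.19]+org; print('tip',lev,proj('top',[[*lev,.148]]))
for p in cor: pass
mc=onz('top',[[384.5,162],[456,163],[457.5,253.5],[385,252.5]],.003);print('mat',mc)
# pinks, beaker, bottle
print(onz('top',[[478.5,173],[434,280]],.038),onz('top',[[372,261],[396,133]],.0))
E
```

```text
jar cap [442.7, 183.9] [434, 176, 18, 18, 230] [[ 0.56407407 -0.3695623   0.041     ]]
jar cap [437.4, 228.0] [429, 220, 19, 17, 245] [[ 0.43313232 -0.34482679  0.041     ]]
red [343.7, 175.8] [341, 173, 6, 6, 26]
red scene [327.6, 197.7] [325, 196, 6, 4, 19]
gold far [0.67875783 0.01861645 0.08468358] near [ 0.53300364 -0.00964179  0.0844921 ] 0.14846833481018962
yaw 0.19150021505197318
org [0.58304091 0.12229371]
[[0.4823644  0.0110991  0.085     ]
 [0.71797716 0.05677875 0.085     ]
 [0.68371741 0.23348832 0.085     ]
 [0.44810466 0.18780866 0.085     ]] [[315.18014754 212.88963078]
 [297.32751501 133.8191749 ]
 [237.14464567 146.96964192]
 [253.40509454 226.68043943]] [[325.68036699 190.60211601]
 [395.50899851 218.33026709]
 [420.80865488 190.80582541]
 [355.52458148 167.94854749]]
tip [ 0.57502658 -0.07279799] [[344.47073989 175.32790495]]
mat [[ 0.64604782 -0.20640271  0.003     ]
 [ 0.63584337 -0.42555836  0.003     ]
 [ 0.3588209  -0.40917657  0.003     ]
 [ 0.36801765 -0.19358827  0.003     ]]
[[ 0.59444062 -0.47895005  0.038     ]
 [ 0.28333206 -0.32536879  0.038     ]] [[ 0.34398095 -0.15389909  0.        ]
 [ 0.73854394 -0.24739371  0.        ]]
```

Jar candidates in the top view: amber and black jars at (443,184) and (437,228), pink look-alikes at (478,173) and (434,280). I choose the two amber jars, which are the ones on the mat, and check them up close with the wrist camera first.

```bash
python3 -m handwheel '[[[0.26,-0.137,0.03,0,0,0,0.085],[0.26,-0.137,0.03,0,0,0,0.085],[0.26,-0.137,0.03,0,0,0,0.085],[0.26,-0.137,0.03,0,0,0,0.085],[0.26,-0.137,0.03,0,0,0,0.085],[0.26,-0.137,0.03,0,0,0,0.085],[0.26,-0.137,0.03,0,0,0,0.085]]]' 40; python3 - <<'E'
from h import *
im,o=snap('wrist','w1.png'); st()
print(proj('wrist',[[.433,-.345,.041],[.564,-.37,.041]],o))
E
```

```text
clock: 1.02
position: [0.4313, -0.346, 0.1801]
ee_rot: [0.979, 0.202, -0.0, 0.0]
ft_force: [0.0, -0.5, -0.3]
grip_width: 0.996
t 1.07 pos [ 0.4309 -0.3465  0.1801] rot [[0.919, 0.394, -0.001], [-0.0, -0.0, -1.0]] f [ 0.4 -0.9 -0.4] grip 0.0851 q [ 0.81  0.21 -0.25  1.69  0.05  1.26 -0.61]
[[315.9730648  183.41923572]
 [403.23140998  56.93835944]]
```

View pics/w1.png

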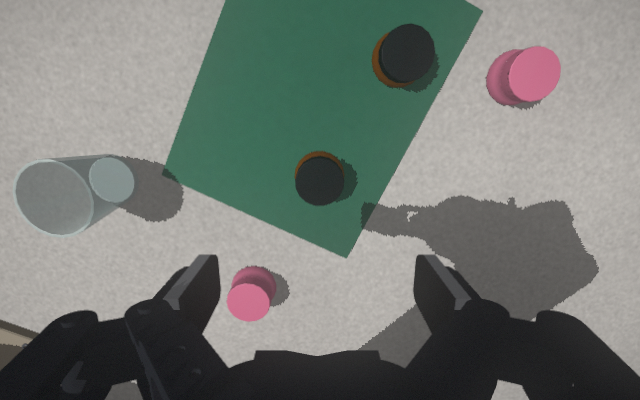

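The wrist view shows two amber jars, with cap centres at (320,181) and (407,53). The pink jars sit off the mat at (250,295) and (530,73), so the choice stands.

```bash
python3 - <<'E'
from h import *
im=cv2.imread('pics/w1.png');o=manip.get_obs()
m=(im.max(2)<55).astype(np.uint8)
for roi in [(290,150,350,210),(370,20,440,90)]:
    g=im[roi[1]:roi[3],roi[0]:roi[2]]
    mm=cv2.morphologyEx(m[roi[1]:roi[3],roi[0]:roi[2]],cv2.MORPH_OPEN,np.ones((5,5)))
    cs=max(cv2.findContours(mm,0,1)[0],key=cv2.contourArea); e=cv2.minEnclosingCircle(cs); c=np.array(e[0])+roi[:2]
    P=onz('wrist',[c],.041,o); print(c,e[1],P,totool(P,o))
E
```

```text
[319.3571434 180.3571434] 24.57588768005371 [[ 0.43658911 -0.34733959  0.041     ]] [[0.00495869 0.0029442  0.139129  ]]
[405.52941132  52.94117737] 30.581546783447266 [[ 0.56723249 -0.37110626  0.041     ]] [[0.11567133 0.07626033 0.13907358]]
```

```bash
python3 -m handwheel '[[[0.005,0.003,0.06,0,0,0,0.085],[0.005,0.003,0.12,0,0,0,0.085],[0.005,0.003,0.15,0,0,0,0.085],[0.005,0.003,0.167,0,0,0,0.085],[0.005,0.003,0.167,0,0,0,0.085],[0.005,0.003,0.167,0,0,0,0.04],[0.005,0.003,0.167,0,0,0,0.04],[0.005,0.003,0.167,0,0,0,0.04]]]' 40;  python3 -m handwheel '[[[0,0,0,0,0,0,0.04],[0,0,0,0,0,0,0.04],[0,0,-0.06,0,0,0,0.04],[0,0,-0.12,0,0,0,0.04],[0,0,-0.16,0,0,0,0.04],[0,0,-0.16,0,0,0,0.04]]]' 40; python3 - <<'E'
from h import *
im,o=snap('wrist','w2.png'); st()
E
```

```text
clock: 2.08
position: [0.4384, -0.3467, 0.0149]
ee_rot: [0.979, 0.202, 0.001, 0.001]
ft_force: [-2.9, 1.3, 8.5]
grip_width: 0.513
clock: 2.82
position: [0.4393, -0.3472, 0.1773]
ee_rot: [0.979, 0.202, 0.002, 0.003]
ft_force: [0.7, -0.2, -2.9]
grip_width: 0.506
t 2.88 pos [ 0.4382 -0.3465  0.1747] rot [[0.918, 0.396, 0.001], [0.002, -0.002, -1.0]] f [-0.5  0.7 -3. ] grip 0.0436 q [ 0.81  0.22 -0.25  1.68  0.06  1.24 -0.62]
```

View pics/w2.png

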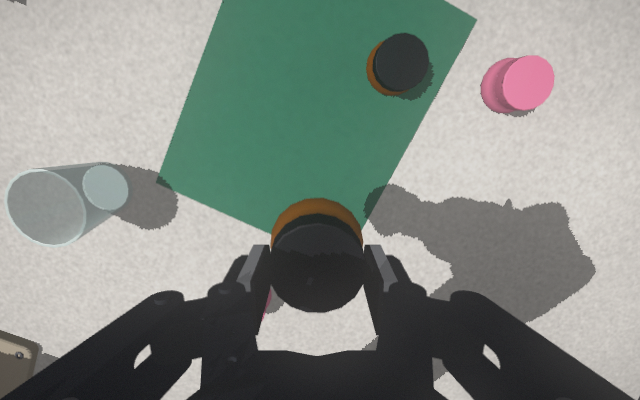

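The jar is held upright and centred between the fingers, with its cap at (318,265). I'll carry it to the chamber now.

```bash
python3 -m handwheel '[[[0.03,-0.043,-0.045,0,0,0.1,0.04],[0.07,-0.095,-0.045,0,0,0.215,0.04],[0.1,-0.143,-0.045,0,0,0.215,0.04],[0.135,-0.191,-0.045,0,0,0.215,0.04],[0.17,-0.24,-0.045,0,0,0.215,0.04],[0.2,-0.288,-0.045,0,0,0.215,0.04],[0.235,-0.336,-0.045,0,0,0.215,0.04],[0.27,-0.384,-0.045,0,0,0.215,0.04]]]';  python3 -m handwheel '[[[0,0,0,0,0,0,0.04],[0,0,0,0,0,0,0.04]]]' ; python3 - <<'E'
from h import *
im,o=snap('wrist','w3.png'); st()
snap('top','t3.png')
a=.1915;M=np.array([[np.cos(a),-np.sin(a)],[np.sin(a),np.cos(a)]]);g=np.array([.583,.1223])
P=[[*(M@[x,y]+g),.085] for x,y in [(-.112,-.082),(.112,-.082),(.112,.082),(-.112,.082)]]
P=np.array(P); print(proj('wrist',P,o))
print(totool([[*(M@[-.05,0]+g),.03]],o))
E
```

```text
clock: 3.88
position: [0.5331, 0.1149, 0.2167]
ee_rot: [0.995, 0.096, -0.001, 0.0]
ft_force: [1.4, -1.1, -1.9]
grip_width: 0.512
clock: 4.12
position: [0.533, 0.1129, 0.2166]
ee_rot: [0.995, 0.096, -0.001, 0.0]
ft_force: [0.9, -1.2, -2.1]
grip_width: 0.507
t 4.17 pos [0.5332 0.1121 0.217 ] rot [[0.982, 0.189, -0.002], [-0.002, -0.001, -1.0]] f [-0.5 -0.2 -1.9] grip 0.0434 q [ 0.25  0.21 -0.61  1.64  0.12  1.34 -1.76]
[[400.7007893  248.3268626 ]
 [419.60171647 -12.8700458 ]
 [213.06923661 -12.83090032]
 [232.1689632  248.3853006 ]]
[[0.00132779 0.00026488 0.18664362]]
```

View pics/w3.png

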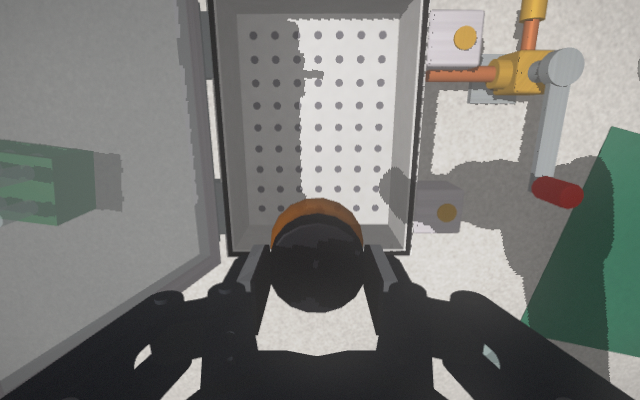

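```bash
python3 -m handwheel '[[[0.001,0,0.06,0,0,0,0.04],[0.001,0,0.12,0,0,0,0.04],[0.001,0,0.17,0,0,0,0.04],[0.001,0,0.188,0,0,0,0.04],[0.001,0,0.191,0,0,0,0.04],[0.001,0,0.191,0,0,0,0.04]]]'; python3 -m handwheel '[[[0,0,0.002,0,0,0,0.04],[0,0,0.002,0,0,0,0.04]]]'
```

```text
clock: 4.97
position: [0.536, 0.1137, 0.029]
ee_rot: [0.995, 0.096, 0.001, -0.0]
ft_force: [0.4, -0.7, -2.1]
grip_width: 0.508
clock: 5.22
position: [0.5352, 0.1136, 0.026]
ee_rot: [0.995, 0.096, 0.001, 0.0]
ft_force: [-0.6, 0.5, -2.0]
grip_width: 0.506
```

```bash
python3 -m handwheel '[[[0,0,0.002,0,0,0,0.04],[0,0,0.002,0,0,0,0.04]]]'; python3 -m handwheel '[[[0,0,0.002,0,0,0,0.04],[0,0,0.002,0,0,0,0.04]]]'
```

```text
clock: 5.48
position: [0.5352, 0.1137, 0.024]
ee_rot: [0.995, 0.096, 0.001, 0.0]
ft_force: [-2.1, -1.0, 5.4]
grip_width: 0.51
clock: 5.72
position: [0.5354, 0.1138, 0.0237]
ee_rot: [0.995, 0.096, 0.001, 0.001]
ft_force: [-10.2, -3.3, 25.5]
grip_width: 0.515
```

```bash
python3 -m handwheel '[[[0,0,-0.002,0,0,0,0.042],[0,0,-0.002,0,0,0,0.07],[0,0,-0.002,0,0,0,0.07],[0,0,-0.002,0,0,0,0.07],[0,0,-0.05,0,0,0,0.07],[0,0,-0.11,0,0,0,0.07],[0,0,-0.17,0,0,0,0.085],[0,0,-0.195,0,0,0,0.085]]]'; python3 - <<'E'
from h import *
im,o=snap('wrist','w4.png'); st()
E
```

```text
clock: 6.72
position: [0.5358, 0.1141, 0.22]
ee_rot: [0.995, 0.096, 0.002, -0.0]
ft_force: [-0.2, -0.2, -0.4]
grip_width: 0.99
t 6.78 pos [0.5366 0.1143 0.2219] rot [[0.982, 0.191, 0.007], [0.007, 0.001, -1.0]] f [-0.1  0.3  1.9] grip 0.0847 q [ 0.25  0.21 -0.62  1.63  0.12  1.34 -1.77]
```

View pics/w4.png

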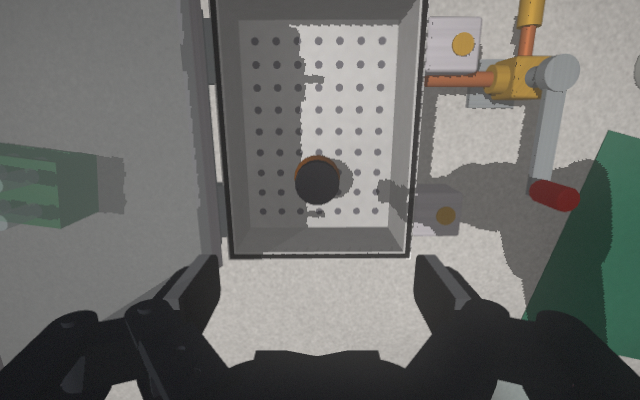

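The first jar stands upright on the chamber floor, with its cap at (318,181). Next is the second jar.

```bash
python3 -m handwheel '[[[-0.008,0.06,0,0,0,0,0.085],[-0.016,0.12,0,0,0,0,0.085],[-0.024,0.18,0,0,0,0,0.085],[-0.031,0.24,0,0,0,0,0.085],[-0.039,0.3,0,0,0,0,0.085],[-0.047,0.36,0,0,0,0,0.085],[-0.054,0.42,0.02,0,0,0,0.085],[-0.062,0.482,0.04,0,0,0,0.085]]]';python3 -m handwheel '[[[0,0,0,0,0,0,0.085],[0,0,0,0,0,0,0.085]]]'; python3 - <<'E'
from h import *
im,o=snap('wrist','w5.png'); st()
uv=proj('wrist',[[.5672,-.371,.041]],o)[0]; print(uv)
x0,y0=int(uv[0])-45,int(uv[1])-45
g=im[y0:y0+90,x0:x0+90]
mm=cv2.morphologyEx((g.max(2)<60).astype(np.uint8),cv2.MORPH_OPEN,np.ones((5,5)))
cs=max(cv2.findContours(mm,0,1)[0],key=cv2.contourArea); e=cv2.minEnclosingCircle(cs); c=np.array(e[0])+[x0,y0]
P=onz('wrist',[c],.041,o); print(c,e[1],P,totool(P,o))
E
```

```text
clock: 7.78
position: [0.5654, -0.3692, 0.1767]
ee_rot: [0.995, 0.096, 0.0, 0.0]
ft_force: [0.6, 0.1, 0.8]
grip_width: 0.997
clock: 8.02
position: [0.5656, -0.3667, 0.1768]
ee_rot: [0.995, 0.096, -0.0, -0.001]
ft_force: [-1.0, 0.2, 0.6]
grip_width: 0.995
t 8.07 pos [ 0.5661 -0.366   0.1776] rot [[0.981, 0.192, 0.001], [0.0, 0.001, -1.0]] f [-0.4  0.8 -0.3] grip 0.0851 q [ 0.74  0.48 -0.33  1.35  0.15  1.34 -0.97]
[321.1274211  185.53416546]
[322.80047607 182.57953644] 25.09050750732422 [[ 0.57025718 -0.37198394  0.041     ]] [[0.00362088 0.00621649 0.13584037]]
```

View pics/w5.png

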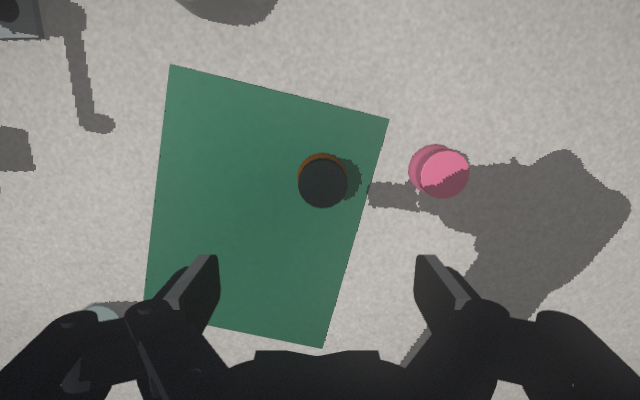

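```bash
python3 -m handwheel '[[[0.004,0.006,0.06,0,0,0,0.085],[0.004,0.006,0.12,0,0,0,0.085],[0.004,0.006,0.15,0,0,0,0.085],[0.004,0.006,0.164,0,0,0,0.085],[0.004,0.006,0.164,0,0,0,0.085],[0.004,0.006,0.164,0,0,0,0.04],[0.004,0.006,0.164,0,0,0,0.04],[0.004,0.006,0.164,0,0,0,0.04]]]' 40;  python3 -m handwheel '[[[0,0,0,0,0,0,0.04],[0,0,0,0,0,0,0.04]]]'; python3 -m handwheel '[[[0,0,-0.06,0,0,0,0.04],[0,0,-0.12,0,0,0,0.04],[0,0,-0.18,0,0,0,0.04],[0,0,-0.2,0,0,0,0.04],[0,0,-0.2,0,0,0,0.04]]]' 40; python3 - <<'E'
from h import *
im,o=snap('wrist','w6.png'); st()
a=.1915;M=np.array([[np.cos(a),-np.sin(a)],[np.sin(a),np.cos(a)]]);g=np.array([.583,.1223])
print(M@[.05,0]+g,totool([[*(M@[.05,0]+g),.217]],o))
E
```

```text
clock: 9.07
position: [0.5714, -0.3728, 0.0155]
ee_rot: [0.995, 0.096, 0.001, 0.001]
ft_force: [-2.4, 1.9, 8.3]
grip_width: 0.513
clock: 9.32
position: [0.5713, -0.3728, 0.0155]
ee_rot: [0.995, 0.096, 0.001, 0.001]
ft_force: [-1.9, 1.3, 8.9]
grip_width: 0.511
clock: 9.95
position: [0.571, -0.3728, 0.2148]
ee_rot: [0.995, 0.096, 0.001, 0.001]
ft_force: [0.1, -0.1, -2.8]
grip_width: 0.506
t 10.0 pos [ 0.5702 -0.3723  0.2125] rot [[0.982, 0.191, -0.001], [-0.001, 0.0, -1.0]] f [-0.2 -0.  -2.9] grip 0.0432 q [ 0.73  0.48 -0.32  1.27  0.15  1.41 -0.96]
[0.63208599 0.13181658] [[ 0.15610065 -0.48368523 -0.00282594]]
```

View pics/w6.png

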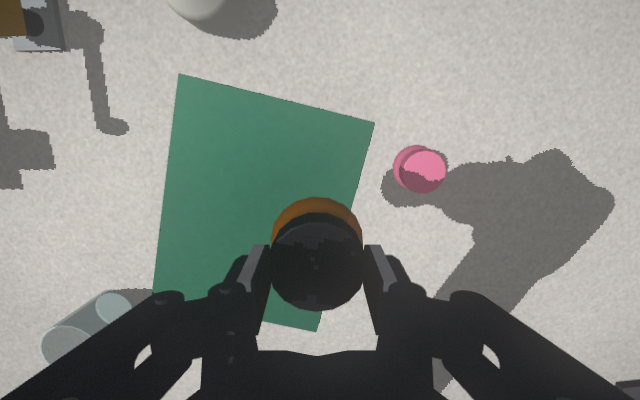

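```bash
python3 -m handwheel '[[[0.018,-0.056,-0.015,0,0,0,0.04],[0.036,-0.112,-0.015,0,0,0,0.04],[0.054,-0.168,-0.015,0,0,0,0.04],[0.072,-0.224,-0.015,0,0,0,0.04],[0.09,-0.28,-0.015,0,0,0,0.04],[0.108,-0.336,-0.015,0,0,0,0.04],[0.126,-0.392,-0.015,0,0,0,0.04],[0.144,-0.448,-0.015,0,0,0,0.04]]]';python3 -m handwheel '[[[0.012,-0.036,0,0,0,0,0.04],[0.012,-0.036,0,0,0,0,0.04],[0.012,-0.036,0,0,0,0,0.04]]]'; python3 - <<'E'
from h import *
im,o=snap('wrist','w7.png'); st()
print(totool([[.632,.1318,.026]],o))
E
```

```text
clock: 11.0
position: [0.6254, 0.0962, 0.2256]
ee_rot: [0.995, 0.096, -0.002, 0.0]
ft_force: [1.4, -0.4, -0.6]
grip_width: 0.504
clock: 11.38
position: [0.6308, 0.1313, 0.2263]
ee_rot: [0.995, 0.096, -0.002, 0.0]
ft_force: [-0.5, -1.0, -1.4]
grip_width: 0.506
t 11.43 pos [0.6311 0.1307 0.2268] rot [[0.982, 0.189, -0.002], [-0.002, -0.001, -1.0]] f [ 0.2  0.8 -1.4] grip 0.0436 q [ 0.12  0.42 -0.54  1.35  0.21  1.43 -1.8 ]
[[ 0.0019333  -0.00038258  0.20029921]]
```

View pics/w7.png

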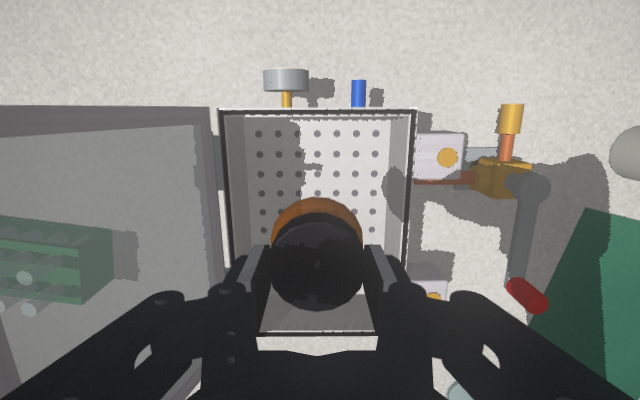

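```bash
python3 -m handwheel '[[[0.002,0,0.06,0,0,0,0.04],[0.002,0,0.12,0,0,0,0.04],[0.002,0,0.18,0,0,0,0.04],[0.002,0,0.196,0,0,0,0.04],[0.002,0,0.199,0,0,0,0.04],[0.002,0,0.199,0,0,0,0.04]]]'; python3 -m handwheel '[[[0,0,0.002,0,0,0,0.04],[0,0,0.002,0,0,0,0.04]]]'; python3 -m handwheel '[[[0,0,0.0015,0,0,0,0.04],[0,0,0.0015,0,0,0,0.04]]]'
```

```text
clock: 12.18
position: [0.635, 0.133, 0.032]
ee_rot: [0.995, 0.095, 0.002, -0.0]
ft_force: [0.4, -0.6, -0.9]
grip_width: 0.506
clock: 12.42
position: [0.6339, 0.1329, 0.0285]
ee_rot: [0.995, 0.096, 0.001, 0.0]
ft_force: [0.1, 0.2, -1.9]
grip_width: 0.506
clock: 12.68
position: [0.6333, 0.1328, 0.026]
ee_rot: [0.995, 0.096, -0.0, 0.0]
ft_force: [-0.3, -0.5, -1.5]
grip_width: 0.503
```

```bash
python3 -m handwheel '[[[0,0,0.002,0,0,0,0.04],[0,0,0.002,0,0,0,0.04]]]'; python3 -m handwheel '[[[0,0,0.001,0,0,0,0.04],[0,0,0.001,0,0,0,0.04]]]'
```

```text
clock: 12.92
position: [0.6335, 0.1329, 0.0246]
ee_rot: [0.995, 0.096, 0.0, 0.0]
ft_force: [-1.9, -0.8, 4.0]
grip_width: 0.505
clock: 13.18
position: [0.6336, 0.1329, 0.0245]
ee_rot: [0.995, 0.096, 0.0, 0.0]
ft_force: [-6.1, -1.8, 12.5]
grip_width: 0.505
```

```bash
python3 -m handwheel '[[[0,0,-0.001,0,0,0,0.042],[0,0,-0.001,0,0,0,0.07],[0,0,-0.001,0,0,0,0.07],[0,0,-0.001,0,0,0,0.07],[0,0,-0.05,0,0,0,0.07],[0,0,-0.11,0,0,0,0.07],[0,0,-0.17,0,0,0,0.07],[0,0,-0.23,0,0,0,0.03]]]'; python3 -m handwheel '[[[0,0.05,-0.04,0,0,0,0.0],[0,0.1,-0.08,0,0,0,0.0],[0,0.1,-0.08,0,0,0,0.0],[0,0.1,-0.08,0,0,0,0]]]'; python3 - <<'E'
from h import *
im,o=snap('wrist','w8.png'); st()
im=snap('top','t8.png')[0];im2=snap('scene','s8.png')[0]
cv2.imwrite('pics/s8a.png',cv2.resize(im2[80:260,280:460],None,fx=3.3,fy=3.3,interpolation=2))
cv2.imwrite('pics/t8a.png',cv2.resize(im[100:260,170:370],None,fx=3.7,fy=3.7,interpolation=2))
E
```

```text
clock: 14.18
position: [0.6331, 0.1327, 0.2551]
ee_rot: [0.995, 0.096, 0.0, 0.0]
ft_force: [1.4, -0.2, 0.0]
grip_width: 0.627
clock: 14.68
position: [0.6523, 0.035, 0.3325]
ee_rot: [0.995, 0.096, -0.0, -0.0]
ft_force: [0.0, -0.0, -0.4]
grip_width: 0.005
t 14.72 pos [0.652  0.0358 0.332 ] rot [[0.981, 0.192, -0.001], [-0.001, 0.0, -1.0]] f [-0.2  0.7 -1.2] grip -0.0002 q [ 0.21  0.41 -0.51  1.14  0.2   1.64 -1.62]
```

View pics/w8.png

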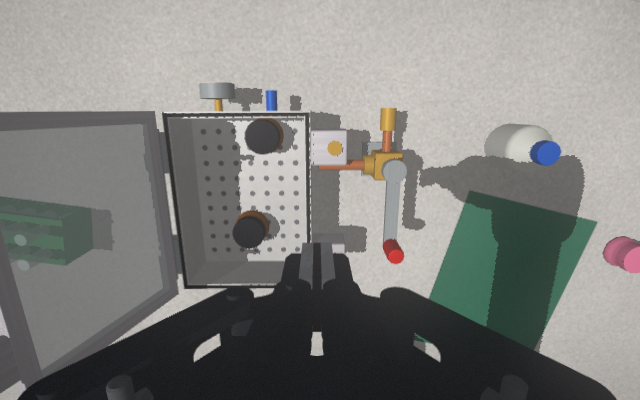

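View pics/s8a.png

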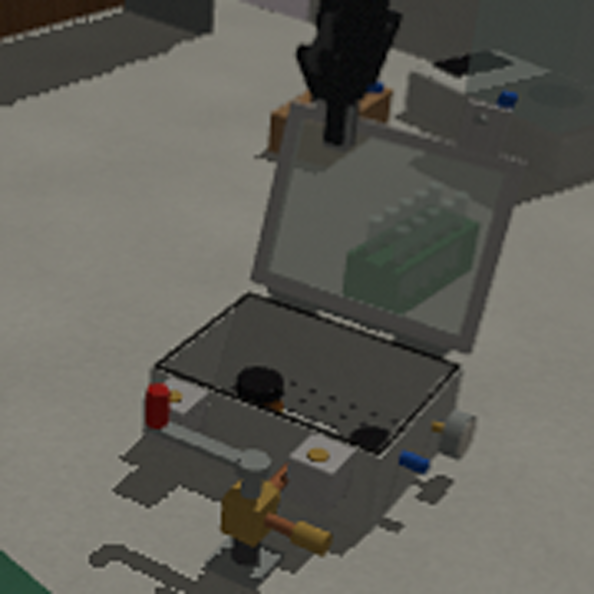

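View pics/t8a.png

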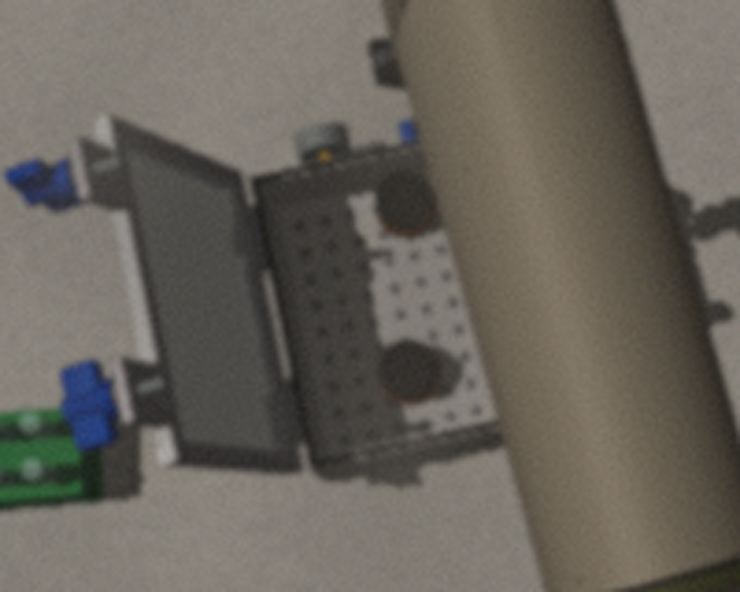

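```bash
cat >> h.py <<'E'
a_=.1915;M_=np.array([[np.cos(a_),-np.sin(a_)],[np.sin(a_),np.cos(a_)]]);g_=np.array([.583,.1223])
def ch(x,y,z): return np.array([*(M_@[x,y]+g_),z])
def toch(P): return np.array([*(M_.T@(np.array(P[:2])-g_)),P[2]])
def lid(x,r,off,th): return ch(x,.098-r*np.cos(th)+off*np.sin(th),.092+r*np.sin(th)+off*np.cos(th))
E
python3 - <<'E'
from h import *
for t in (1.7,1.75,1.8,1.85,1.9):
    print(t,proj('top',[lid(s*.12,.19,0,t) for s in(-1,1)]).round(1).tolist(),proj('top',[lid(s*.075,.218,.04,t) for s in(-1,1)]).round(1).tolist(),proj('scene',[lid(s*.12,.19,0,t) for s in(-1,1)]).round(1).tolist())
o=manip.get_obs();print('tool ch',toch(o['position']))
for uv in [(249,231),(263,136)]: print('jar',toch(onz('wrist',[uv],.05,None)[0]))
# rack corners
print(toch(onz('top',[(198,211)],.1)[0]),toch(onz('top',[(198,237)],.1)[0]))
E
```

```text
1.7 [[228.0, 220.7], [209.7, 127.3]] [[204.6, 205.2], [193.3, 145.5]] [[364.8, 111.1], [435.8, 130.1]]
1.75 [[224.3, 221.7], [206.1, 128.3]] [[200.6, 206.4], [189.4, 146.8]] [[366.3, 110.7], [436.8, 129.5]]
1.8 [[220.7, 222.6], [202.7, 129.3]] [[196.9, 207.6], [185.8, 148.2]] [[367.6, 110.4], [437.9, 129.1]]
1.85 [[217.2, 223.5], [199.3, 130.4]] [[193.3, 208.8], [182.3, 149.6]] [[368.9, 110.3], [438.8, 128.9]]
1.9 [[213.8, 224.5], [196.1, 131.6]] [[189.9, 210.0], [179.0, 151.1]] [[370.2, 110.3], [439.7, 128.8]]
tool ch [ 0.05119676 -0.09763893  0.33187595]
jar [-0.0484931  -0.00050326  0.05      ]
jar [ 0.08634085 -0.02642932  0.05      ]
[-0.04393778  0.23217602  0.1       ] [-0.11641821  0.24540118  0.1       ]
```

```bash
python3 - <<'E'
from h import *
for uv in [(280.3,155.4),(281.6,200.5)]: print('jar top', toch(onz('top',[uv],.05)[0]))
im=cv2.imread('pics/w8.png')
cv2.imwrite('pics/w8a.png',cv2.resize(im[100:300,150:330],None,fx=3,fy=3,interpolation=2))
E
```

```text
jar top [ 0.07748931 -0.026706    0.05      ]
jar top [-0.05725652 -0.00213669  0.05      ]
```

View pics/w8a.png

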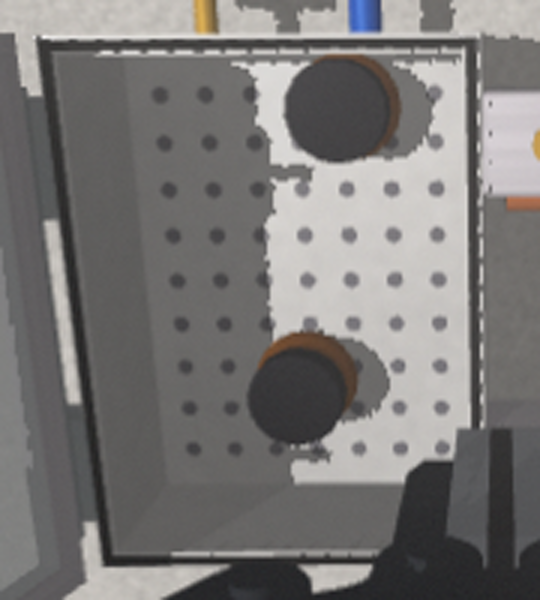

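Both jars stand upright in the chamber. The far one has been nudged to about (0.08, -0.026) in the chamber frame, still inside the limits. The lid is at about 1.85 rad. I'll go over it and push from behind.

```bash
python3 -m handwheel '[[[-0.05,0,-0.013,0,0,0,0],[-0.051,-0.05,-0.013,0,0,0,0],[-0.051,-0.1,-0.013,0,0,0,0],[-0.051,-0.16,-0.013,0,0,0,0],[-0.051,-0.21,-0.013,0,0,0,0],[-0.051,-0.26,-0.013,0,0,0,0],[-0.051,-0.298,-0.013,0,0,0,0],[-0.051,-0.298,-0.013,0,0,0,0]]]'; python3 - <<'E'
from h import *
im,o=snap('wrist','w9.png'); st(); print(toch(o['position']))
im2=snap('scene')[0]
cv2.imwrite('pics/s9a.png',cv2.resize(im2[60:240,300:480],None,fx=3.3,fy=3.3,interpolation=2))
E
```

```text
clock: 15.82
position: [0.5427, 0.3219, 0.3449]
ee_rot: [0.995, 0.1, -0.001, -0.001]
ft_force: [0.7, -0.6, 0.1]
grip_width: 0.002
t 15.88 pos [0.5441 0.3195 0.3451] rot [[0.981, 0.195, -0.001], [-0.001, -0.0, -1.0]] f [ 0.  -0.9 -0.3] grip -0.0001 q [-0.15  0.39 -0.65  1.17  0.23  1.66 -2.12]
[-0.00160506  0.20363573  0.34492749]
```

View pics/w9.png

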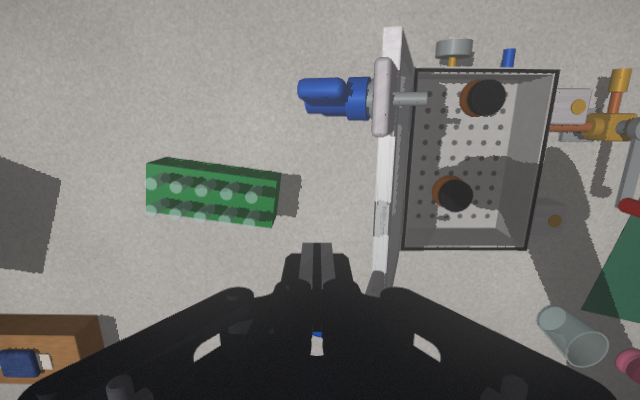

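View pics/s9a.png

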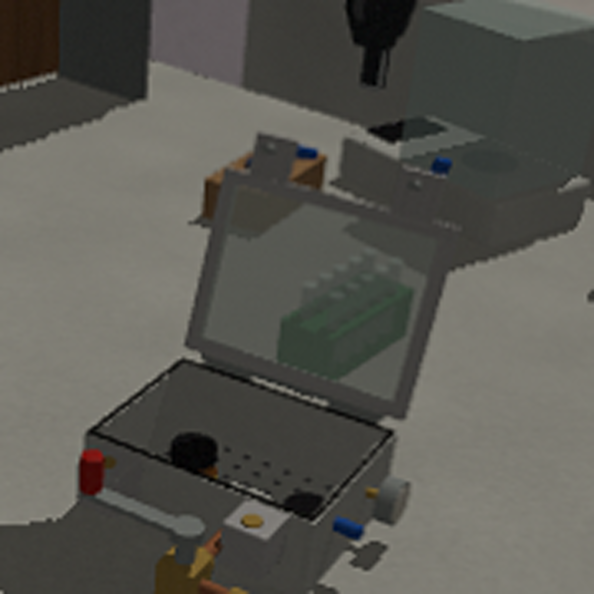

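```bash
python3 -m handwheel '[[[0.002,0.003,0.04,0,0,0,0],[0.002,0.003,0.087,0,0,0,0],[0.002,0.003,0.087,0,0,0,0]]]'; python3 -m handwheel '[[[0,0.01,0,0,0,0,0],[0,0.02,0,0,0,0,0],[0,0.03,0,0,0,0,0],[0,0.04,0,0,0,0,0]]]';  python3 - <<'E'
from h import *
im,o=snap('wrist','w10.png'); st(); print(toch(o['position']))
im2=snap('scene')[0]
cv2.imwrite('pics/s10a.png',cv2.resize(im2[60:240,300:480],None,fx=3.3,fy=3.3,interpolation=2))
E
```

```text
clock: 16.3
position: [0.5474, 0.3121, 0.2557]
ee_rot: [0.995, 0.095, -0.003, 0.002]
ft_force: [0.3, -0.2, 0.7]
grip_width: 0.002
clock: 16.8
position: [0.5561, 0.2748, 0.2596]
ee_rot: [0.995, 0.096, 0.0, -0.0]
ft_force: [-0.3, 0.3, -0.3]
grip_width: 0.003
t 16.85 pos [0.5567 0.2732 0.2594] rot [[0.982, 0.189, 0.001], [0.001, -0.001, -1.0]] f [ 0.  -1.  -0.2] grip -0.0002 q [-0.05  0.37 -0.64  1.37  0.22  1.47 -2.06]
[0.00263974 0.15479024 0.25964738]
```

View pics/s10a.png

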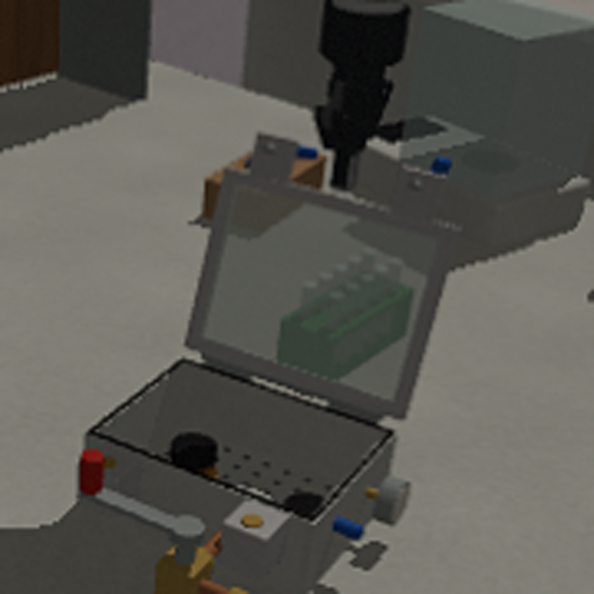

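View pics/w10.png

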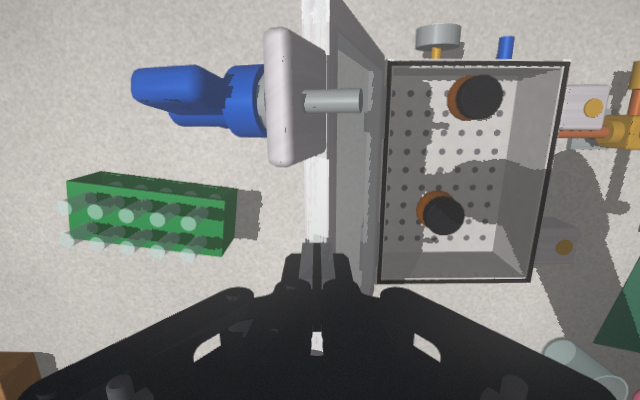

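```bash
python3 - <<'E'
from h import *
o=manip.get_obs()
for t in (1.75,1.8,1.85,1.9,1.95): print(t,proj('wrist',[lid(.0,.19,.005,t),lid(0,.19,-.005,t),lid(.1,.19,.005,t),lid(.1,.19,-.005,t)],o).round(0).tolist())
print(proj('wrist',[o['position'],o['position']+[0,0.012,0],o['position']-[0,0.012,0]],o))
E
```

```text
1.75 [[351.0, 263.0], [372.0, 264.0], [357.0, 36.0], [383.0, 35.0]]
1.8 [[332.0, 261.0], [352.0, 263.0], [334.0, 37.0], [359.0, 36.0]]
1.85 [[313.0, 258.0], [333.0, 261.0], [312.0, 39.0], [335.0, 37.0]]
1.9 [[296.0, 256.0], [314.0, 259.0], [291.0, 40.0], [313.0, 39.0]]
1.95 [[279.0, 253.0], [296.0, 256.0], [271.0, 42.0], [292.0, 40.0]]
[[315.83488993 242.39878993]
 [293.78570958 238.4840212 ]
 [337.72870198 246.27941758]]
```

```bash
python3 - <<'E'
from h import *
o=manip.get_obs();print(o['position'],o['ft_force'])
f=lambda P:((proj('scene',P)-[300,60])*3.3).round(0).tolist()
print(f([o['position']]))
for t in (1.8,1.85,1.9): print(t,f([lid(-.12,.19,.005,t),lid(0,.19,.005,t),lid(.12,.19,.005,t),lid(-.075,.232,.005,t)]))
E
```

```text
[0.55646281 0.27391081 0.25930164] [ 0.17750072  0.05113057 -0.73556726]
[[340.0, 210.0]]
1.8 [[225.0, 166.0], [336.0, 195.0], [457.0, 228.0], [275.0, 134.0]]
1.85 [[230.0, 166.0], [340.0, 195.0], [460.0, 227.0], [280.0, 134.0]]
1.9 [[234.0, 166.0], [343.0, 195.0], [463.0, 227.0], [284.0, 134.0]]
```

```bash
python3 -m handwheel '[[[-0.002,0.01,0,0,0,0,0],[-0.002,0.02,-0.002,0,0,0,0],[-0.002,0.03,-0.003,0,0,0,0],[-0.002,0.042,-0.003,0,0,0,0],[-0.002,0.055,-0.001,0,0,0,0],[-0.002,0.067,0.001,0,0,0,0],[-0.002,0.078,0.003,0,0,0,0],[-0.002,0.09,0.006,0,0,0,0]]]';  python3 - <<'E'
from h import *
im,o=snap('wrist','w11.png'); st(); print(toch(o['position']))
im2=snap('scene')[0]
cv2.imwrite('pics/s11a.png',cv2.resize(im2[60:240,300:480],None,fx=3.3,fy=3.3,interpolation=2))
E
```

```text
clock: 17.9
position: [0.571, 0.1862, 0.2528]
ee_rot: [0.995, 0.096, 0.0, 0.0]
ft_force: [0.1, -0.5, 0.2]
grip_width: 0.001
t 17.95 pos [0.5715 0.1841 0.2523] rot [[0.982, 0.189, -0.001], [-0.0, -0.001, -1.0]] f [ 1.3 -1.  -0.7] grip 0.0001 q [ 0.09  0.32 -0.61  1.44  0.18  1.44 -1.9 ]
[0.0003817  0.06502363 0.25283668]
```

View pics/s11a.png

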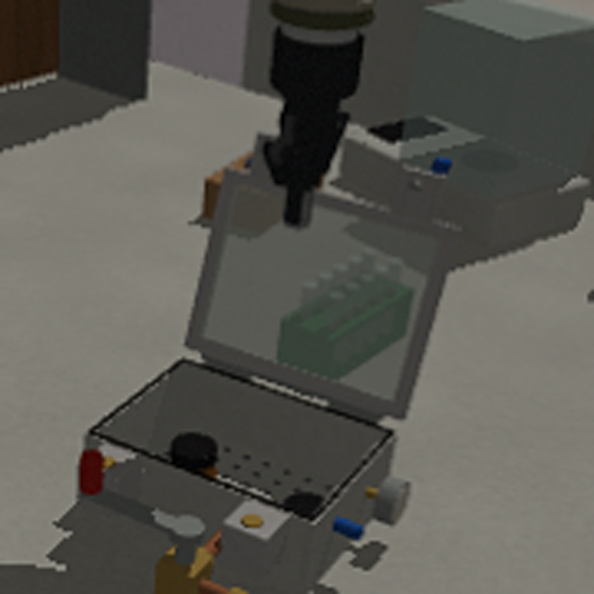

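View pics/w11.png

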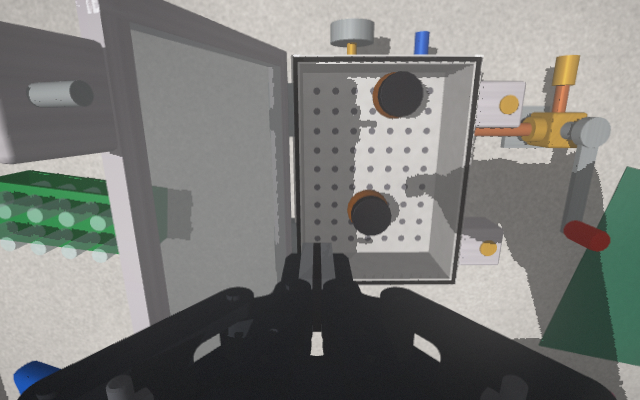

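```bash
python3 - <<'E'
from h import *
print(toch(tri([('top',[215,223],None),('scene',[369.7,111.5],None)])),toch(tri([('top',[198.75,132],None),('scene',[437.9,129.7],None)])))
im=cv2.imread('pics/w10.png')
cv2.imwrite('pics/w10a.png',cv2.resize(im[150:300,230:410],None,fx=4,fy=4,interpolation=2))
E
```

```text
[-0.1179133   0.15554528  0.26968182] [0.11737804 0.15304527 0.27056081]
```

View pics/w10a.png

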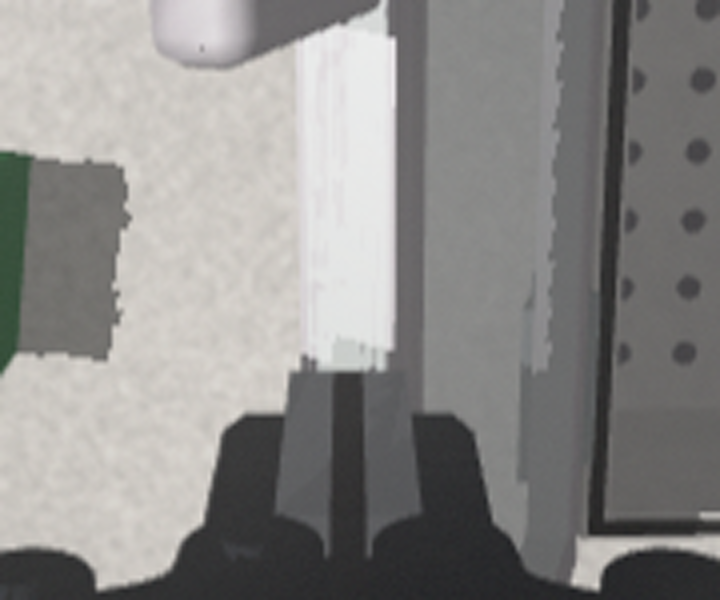

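```bash
python3 - <<'E'
from h import *
f=lambda P:((proj('scene',P)-[300,60])*3.3).round(0).tolist()
print(f([[.5441,.3195,.3451],[.5567,.2732,.2594],[.5715,.1841,.2523]]))
E
```

```text
[[370.0, 109.0], [340.0, 210.0], [294.0, 247.0]]
```

```bash
python3 - <<'E'
from h import *
o=manip.get_obs();Rm=R.from_quat(o['ee_rot'])
for z in(0,-.01,-.02,-.03): print(z,proj('wrist',[o['position']+Rm.apply([x,0,z]) for x in(-.011,0,.011)],o)[:,1].round(0),((proj('scene',[o['position']+Rm.apply([0,0,z])])-[350,80])*8).round(0))
im2=snap('scene')[0]
cv2.imwrite('pics/s12a.png',cv2.resize(im2[80:150,350:430],None,fx=8,fy=8,interpolation=2))
E
```

```text
0 [261. 242. 223.] [[313. 438.]]
-0.01 [270. 250. 230.] [[316. 414.]]
-0.02 [279. 258. 237.] [[319. 389.]]
-0.03 [290. 268. 245.] [[323. 364.]]
```

View pics/s12a.png

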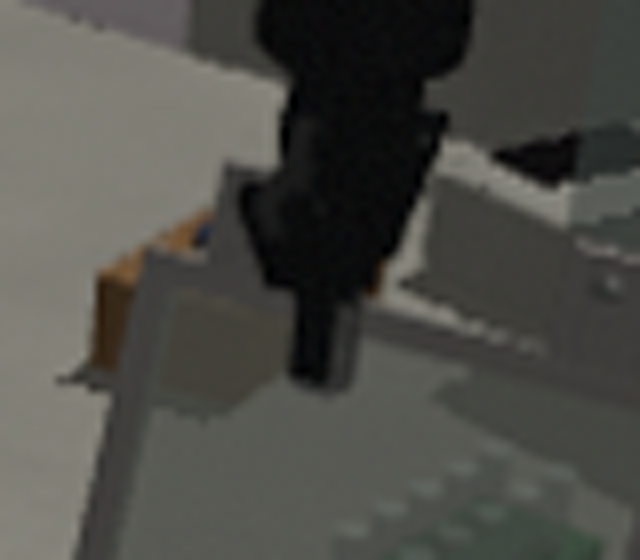

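The crop shows the fingertips end about 20 mm short of the reported TCP: the tip is at row 390, where row 438 was expected. That is why the finger passed over the lid. I'll go back behind it, lower this time.

```bash
python3 -m handwheel '[[[0,0,-0.04,0,0,0,0],[0,-0.035,-0.04,0,0,0,0],[0,-0.085,-0.04,0,0,0,0],[0,-0.135,-0.04,0,0,0,0],[0,-0.14,-0.03,0,0,0,0],[0,-0.14,0.0,0,0,0,0],[0,-0.14,0.017,0,0,0,0],[0,-0.14,0.017,0,0,0,0]]]';python3 -m handwheel '[[[0,0.01,0,0,0,0,0],[0,0.02,0,0,0,0,0],[0,0.03,0,0,0,0,0],[0,0.04,0,0,0,0,0],[0,0.045,0,0,0,0,0],[0,0.05,0,0,0,0,0]]]';  python3 - <<'E'
from h import *
im,o=snap('wrist','w13.png'); st(); print(toch(o['position']))
im2=snap('scene')[0]
cv2.imwrite('pics/s13a.png',cv2.resize(im2[60:240,300:480],None,fx=3.3,fy=3.3,interpolation=2))
E
```

```text
clock: 19.05
position: [0.544, 0.3234, 0.2348]
ee_rot: [0.995, 0.095, -0.001, 0.001]
ft_force: [-0.0, -0.2, 0.5]
grip_width: -0.005
clock: 19.8
position: [0.5537, 0.2772, 0.2377]
ee_rot: [0.995, 0.097, 0.001, -0.002]
ft_force: [-2.0, 6.7, 5.2]
grip_width: 0.0
t 19.85 pos [0.5539 0.2763 0.2376] rot [[0.981, 0.192, 0.003], [0.002, 0.003, -1.0]] f [-1.9  5.9  5.5] grip -0.0 q [-0.04  0.37 -0.65  1.41  0.22  1.43 -2.07]
[0.00069796 0.15762367 0.23770824]
```

View pics/s13a.png

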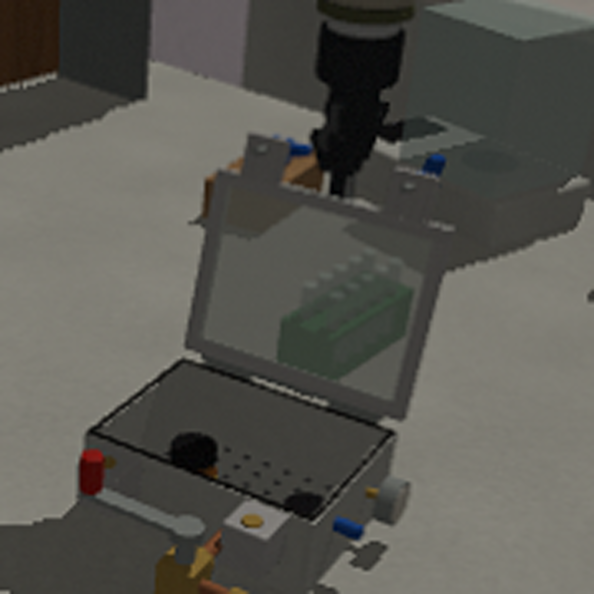

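```bash
python3 -m handwheel '[[[0,0.012,-0.003,0,0,0,0],[0,0.025,-0.006,0,0,0,0],[0,0.039,-0.008,0,0,0,0],[0,0.054,-0.008,0,0,0,0],[0,0.07,-0.004,0,0,0,0],[0,0.086,0.002,0,0,0,0],[0,0.1,0.008,0,0,0,0],[0,0.115,0.015,0,0,0,0]]]';  python3 - <<'E'
from h import *
im,o=snap('wrist','w14.png'); st(); print(toch(o['position']))
im2=snap('scene')[0]
cv2.imwrite('pics/s14a.png',cv2.resize(im2[60:240,300:480],None,fx=3.3,fy=3.3,interpolation=2))
E
```

```text
clock: 20.9
position: [0.5759, 0.1611, 0.2205]
ee_rot: [0.995, 0.096, 0.0, 0.0]
ft_force: [0.1, 1.6, 3.4]
grip_width: -0.003
t 20.95 pos [0.5763 0.1582 0.2192] rot [[0.982, 0.188, -0.002], [-0.001, -0.002, -1.0]] f [2.3 0.8 0.8] grip 0.0002 q [ 0.13  0.33 -0.6   1.5   0.19  1.38 -1.86]
[0.00040951 0.03945472 0.22054234]
```

View pics/s14a.png

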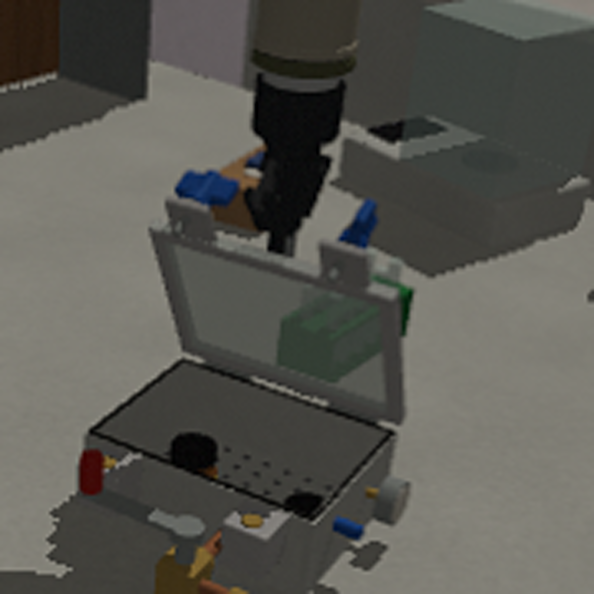

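View pics/w14.png

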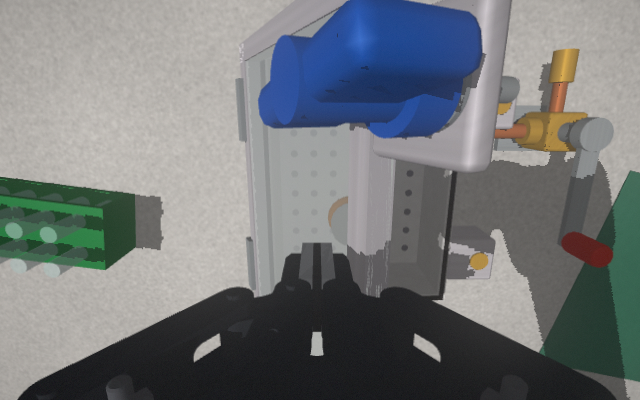

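```bash
python3 -m handwheel '[[[0,0.012,0.006,0,0,0,0],[0,0.025,0.016,0,0,0,0],[0,0.039,0.029,0,0,0,0],[0,0.052,0.044,0,0,0,0],[0,0.063,0.058,0,0,0,0],[0,0.073,0.073,0,0,0,0],[0,0.079,0.084,0,0,0,0],[0,0.085,0.099,0,0,0,0]]]';  python3 - <<'E'
from h import *
im,o=snap('wrist','w15.png'); st(); print(toch(o['position']))
im2=snap('scene')[0]
cv2.imwrite('pics/s15a.png',cv2.resize(im2[60:240,300:480],None,fx=3.3,fy=3.3,interpolation=2))
E
```

```text
clock: 22.0
position: [0.592, 0.0788, 0.1213]
ee_rot: [0.995, 0.096, 0.0, -0.0]
ft_force: [0.3, -0.1, 0.5]
grip_width: 0.002
t 22.05 pos [0.5911 0.0775 0.119 ] rot [[0.982, 0.19, -0.003], [-0.003, -0.001, -1.0]] f [-0.5 -0.3 -1.5] grip -0.0001 q [ 0.23  0.39 -0.55  1.63  0.22  1.19 -1.74]
[ 0.00052672 -0.04443212  0.12132497]
```

View pics/s15a.png

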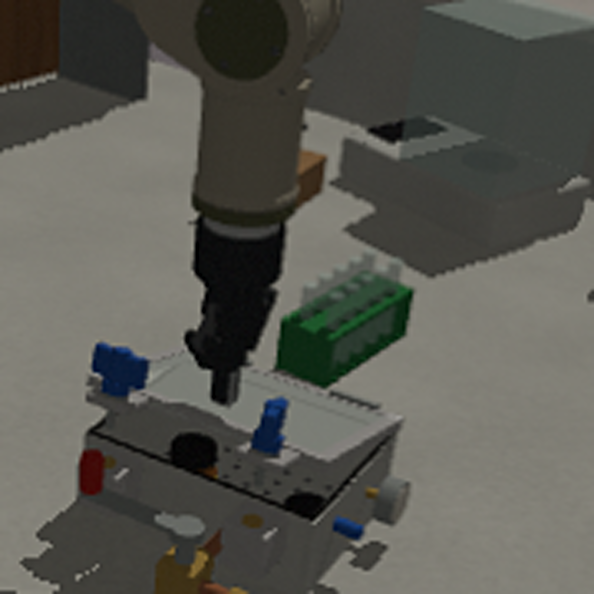

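```bash
python3 -m handwheel '[[[0,0.005,0.015,0,0,0,0],[0,0.008,0.027,0,0,0,0],[0,0.008,0.035,0,0,0,0],[0,0.009,0.04,0,0,0,0]]]'; for i in 1 2; do python3 -m handwheel '[[[0,0,0.0025,0,0,0,0],[0,0,0.0025,0,0,0,0]]]'; done
```

```text
clock: 22.6
position: [0.5934, 0.0703, 0.0814]
ee_rot: [0.995, 0.096, -0.0, -0.0]
ft_force: [0.2, 1.0, 0.5]
grip_width: 0.001
clock: 22.85
position: [0.5936, 0.0702, 0.0796]
ee_rot: [0.995, 0.096, 0.0, 0.0]
ft_force: [-0.4, -0.3, 0.4]
grip_width: -0.0
clock: 23.1
position: [0.5936, 0.0701, 0.077]
ee_rot: [0.995, 0.096, 0.0, 0.0]
ft_force: [0.2, -0.7, -0.5]
grip_width: 0.003
```

```bash
for i in 1 2 3; do python3 -m handwheel '[[[0,0,0.0025,0,0,0,0],[0,0,0.0025,0,0,0,0]]]'|sed -n '2p;4p'; done; python3 - <<'E'
from h import *
im,o=snap('wrist','w16.png'); st(); print(toch(o['position']))
im2=snap('scene')[0]
cv2.imwrite('pics/s16a.png',cv2.resize(im2[60:240,300:480],None,fx=3.3,fy=3.3,interpolation=2))
E
```

```text
position: [0.5939, 0.0701, 0.076]
ft_force: [-5.6, -1.2, 12.6]
position: [0.594, 0.0701, 0.0758]
ft_force: [-16.5, -3.5, 34.1]
position: [0.5941, 0.0702, 0.0756]
ft_force: [-25.2, -5.4, 55.3]
t 23.9 pos [0.5941 0.0701 0.0756] rot [[0.982, 0.19, 0.002], [0.002, -0.002, -1.0]] f [-25.7  -5.9  56.1] grip -0.0 q [ 0.23  0.44 -0.54  1.67  0.25  1.1  -1.75]
[ 0.00097496 -0.05330806  0.07561038]
```

View pics/s16a.png

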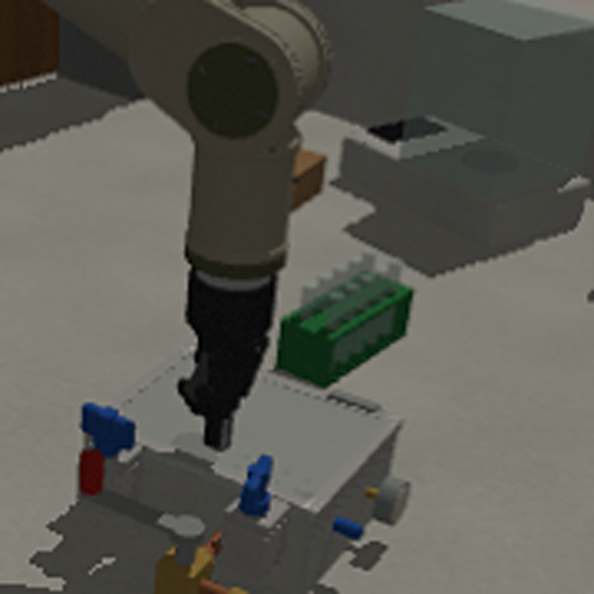

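View pics/w16.png

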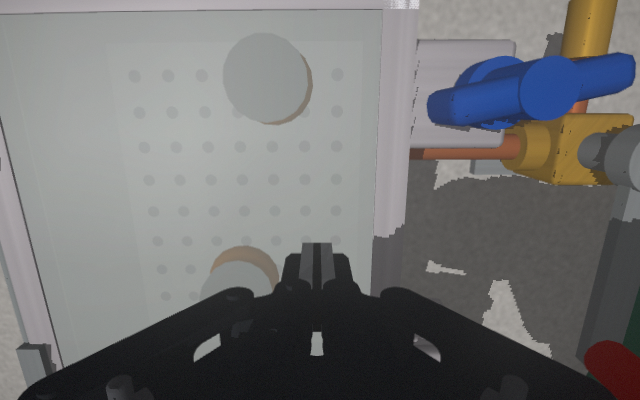

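```bash
python3 -m handwheel '[[[0,0,-0.02,0,0,0,0],[0,0,-0.06,0,0,0,0],[0,0,-0.12,0,0,0,0],[0.0,0.03,-0.17,0,0,0,0.03],[0.0,0.03,-0.22,0,0,0,0.03],[0,0.03,-0.22,0,0,0,0.03]]]'; python3 - <<'E'
from h import *
im,o=snap('wrist','w17.png'); st(); print(toch(o['position']))
a=snap('top')[0]
cv2.imwrite('pics/t17a.png',cv2.resize(a[100:260,200:360],None,fx=3.7,fy=3.7,interpolation=2))
print(proj('wrist',[ch(-.075,-.12,.141),ch(.075,-.12,.141)],o),proj('top',[ch(-.075,-.12,.141),ch(.075,-.12,.141)]))
E
```

```text
clock: 24.7
position: [0.601, 0.0409, 0.294]
ee_rot: [0.995, 0.096, 0.004, 0.0]
ft_force: [0.2, 0.8, -0.8]
grip_width: 0.355
t 24.75 pos [0.6    0.041  0.2912] rot [[0.982, 0.191, 0.003], [0.003, 0.0, -1.0]] f [ 0.9 -0.1 -0.7] grip 0.03 q [ 0.29  0.3  -0.55  1.37  0.15  1.51 -1.63]
[ 0.00216653 -0.08330694  0.2939834 ]
[[351.18257273 255.84624847]
 [355.44232092 106.68623894]] [[321.98763925 191.83484041]
 [310.16491667 140.36522174]]
```

View pics/w17.png

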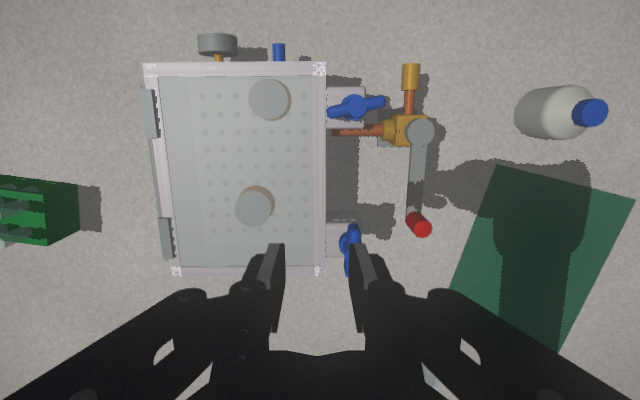

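View pics/t17a.png

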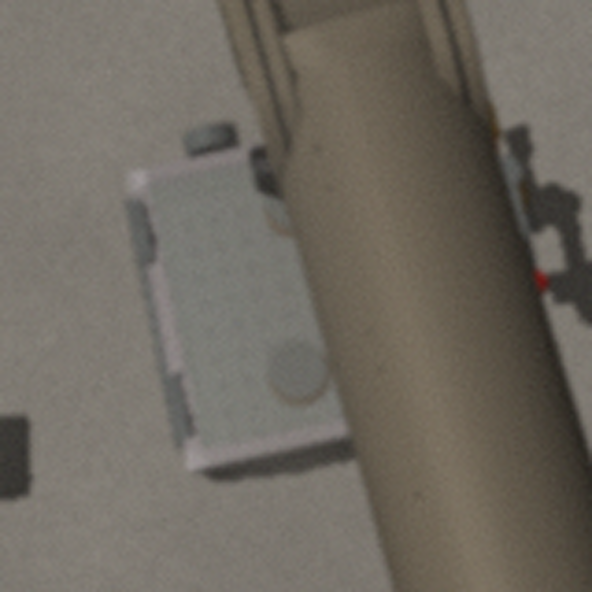

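```bash
python3 -m handwheel '[[[-0.05,0.03,0.02,0,0,0,0.03],[-0.1,0.037,0.04,0,0,0,0.03],[-0.13,0.037,0.05,0,0,0,0.03],[-0.13,0.037,0.05,0,0,0,0.03],[-0.13,0.037,0.05,0,0,0,0.03]]]'; cat >> h.py <<'E'
def wing(x,f=None,side=.06,zt=.136):
    im,o=snap('wrist',f)
    c=ch(x,-.12,zt)
    hsv=cv2.cvtColor(im,cv2.COLOR_BGR2HSV)
    m=((hsv[...,0]>100)&(hsv[...,0]<130)&(hsv[...,1]>140)&(hsv[...,2]>60)).astype(np.uint8)
    v,u=np.nonzero(m)
    P=onz('wrist',np.c_[u,v],zt,o)[:,:2]
    k=np.linalg.norm(P-c[:2],axis=1)<side; P=P[k]
    mu=P.mean(0); w,V=np.linalg.eigh(np.cov((P-mu).T)); d=V[:,1]
    ang=np.arctan2(d[1],d[0])%np.pi
    rect=cv2.minAreaRect((P*1e4).astype(np.float32))
    X=R.from_quat(o['ee_rot']).as_matrix()[:,0]
    print('knob',x,'n',k.sum(),'mean ch',toch([*mu,zt]).round(4),'axis yaw',ang.round(3),'ch',((ang-a_)%np.pi).round(3),'std',np.sqrt(w).round(4),'rect',np.array(rect[1])/1e1,rect[2],'toolyaw',np.arctan2(X[1],X[0]).round(3),'expect ch',(x,-.12))
    return ang
E
python3 - <<'E'
from h import *
st();wing(-.075,'w18.png');wing(.075)
E
```

```text
clock: 25.42
position: [0.4789, -0.0203, 0.2391]
ee_rot: [0.995, 0.096, -0.0, -0.0]
ft_force: [0.7, -0.3, -0.0]
grip_width: 0.354
t 25.43 pos [ 0.4789 -0.0203  0.2391] rot [[0.982, 0.191, -0.0], [-0.0, 0.0, -1.0]] f [ 0.7 -0.3 -0. ] grip 0.0302 q [ 0.47  0.02 -0.53  1.76  0.01  1.36 -1.44]
knob -0.075 n 1100 mean ch [-0.0737 -0.1211  0.136 ] axis yaw 0.115 ch 3.065 std [0.0043 0.0138] rect [54.29161377 19.86929779] 11.519026756286621 toolyaw 0.192 expect ch (-0.075, -0.12)
knob 0.075 n 0 mean ch [  nan   nan 0.136] axis yaw nan ch nan std [nan nan] rect [0. 0.] 0.0 toolyaw 0.192 expect ch (0.075, -0.12)h.py:52: RuntimeWarning: Mean of empty slice.
  mu=P.mean(0); w,V=np.linalg.eigh(np.cov((P-mu).T)); d=V[:,1]
  ret = um.true_divide(
  avg = a.mean(axis, **keepdims_kw)
h.py:52: RuntimeWarning: Degrees of freedom <= 0 for slice
  mu=P.mean(0); w,V=np.linalg.eigh(np.cov((P-mu).T)); d=V[:,1]
  c *= np.true_divide(1, fact)
  c *= np.true_divide(1, fact)
```

View pics/w18.png

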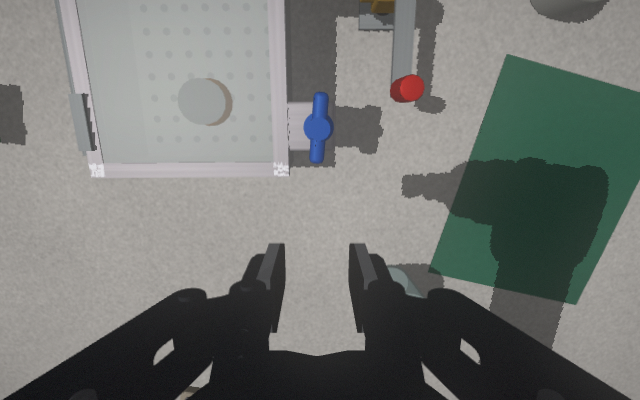

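```bash
python3 -m handwheel '[[[0,0,0,0,0,-0.17,0.03],[0,0,0,0,0,-0.34,0.03],[0,0,0,0,0,-0.51,0.03],[0,0,0,0,0,-0.68,0.03],[0,0,0,0,0,-0.85,0.03],[0,0,0,0,0,-1.02,0.03]]]' >/dev/null; python3 -m handwheel '[[[0,0,0,0,0,-0.17,0.03],[0,0,0,0,0,-0.34,0.03],[0,0,0,0,0,-0.51,0.03],[0,0,0,0,0,-0.68,0.03],[0,0,0,0,0,-0.85,0.03],[0,0,0,0,0,-1.02,0.03]]]' >/dev/null;python3 -m handwheel '[[[0,0,0,0,0,-0.17,0.03],[0,0,0,0,0,-0.34,0.03],[0,0,0,0,0,-0.51,0.03],[0,0,0,0,0,-0.68,0.03],[0,0,0,0,0,-0.85,0.03],[0,0,0,0,0,-1.025,0.03],[0,0,0,0,0,-1.025,0.03]]]'; python3 - <<'E'
from h import *
st(); o=manip.get_obs(); print(totool([ch(-.075,-.12,.2)],o))
E
```

```text
clock: 27.9
position: [0.4792, -0.0201, 0.2394]
ee_rot: [-0.057, 0.998, 0.0, -0.0]
ft_force: [0.1, -0.7, -0.2]
grip_width: 0.353
t 27.9 pos [ 0.4792 -0.0201  0.2394] rot [[-0.993, -0.115, 0.0], [-0.0, 0.001, -1.0]] f [ 0.1 -0.7 -0.2] grip 0.0301 q [ 0.51  0.03 -0.57  1.76  0.01  1.36  1.63]
[[-0.05381606  0.00418199  0.03936478]]
```

```bash
python3 -m handwheel '[[[-0.0545,0.004,0.02,0,0,0,0.035],[-0.0545,0.004,0.06,0,0,0,0.035],[-0.0545,0.004,0.1,0,0,0,0.035],[-0.0545,0.004,0.12,0,0,0,0.035],[-0.0545,0.004,0.12,0,0,0,0.035]]]'; python3 - <<'E'
from h import *
im,o=snap('wrist','w19.png'); st(); print(toch(o['position']))
im2=snap('scene')[0]
cv2.imwrite('pics/s19a.png',cv2.resize(im2[110:240,290:420],None,fx=4.5,fy=4.5,interpolation=2))
E
```

```text
clock: 28.52
position: [0.5316, -0.01, 0.1181]
ee_rot: [-0.056, 0.998, 0.0, -0.001]
ft_force: [-0.2, 0.5, 0.3]
grip_width: 0.407
t 28.57 pos [ 0.5325 -0.01    0.1195] rot [[-0.994, -0.112, 0.001], [-0.001, 0.0, -1.0]] f [-0.2  0.6  0.9] grip 0.0351 q [ 0.45  0.26 -0.58  1.79  0.15  1.14  1.5 ]
[-0.07559964 -0.12011284  0.11806825]
```

View pics/s19a.png

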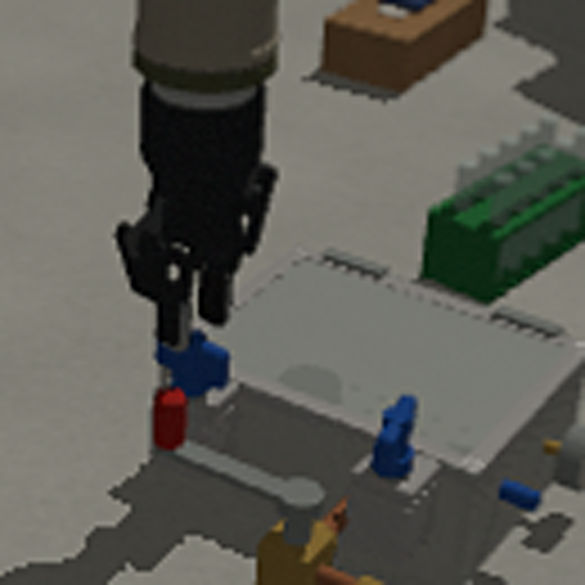

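View pics/w19.png

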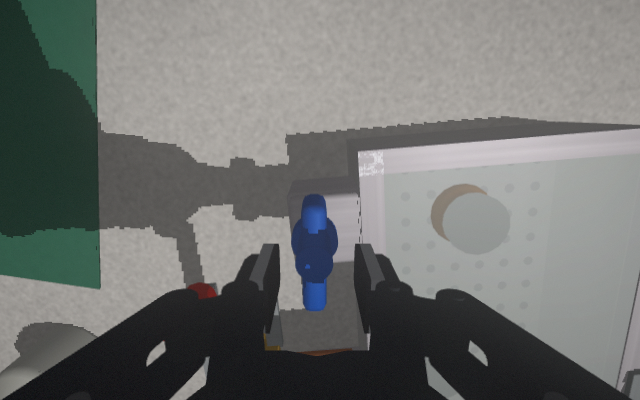

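```bash
python3 -m handwheel '[[[0,0,0.01,0,0,0,0.035],[0,0,0.021,0,0,0,0.035],[0,0,0.021,0,0,0,0.035],[0,0,0.021,0,0,0,0.005],[0,0,0.021,0,0,0,0.005],[0,0,0.021,0,0,0,0.005],[0,0,0.021,0,0,0,0.005]]]' 50; python3 - <<'E'
from h import *
im,o=snap('wrist','w20.png'); st(); print(toch(o['position']),o['torque'])
E
```

```text
clock: 29.5
position: [0.5327, -0.0108, 0.0989]
ee_rot: [-0.057, 0.998, -0.0, 0.0]
ft_force: [-0.2, -4.4, 3.9]
grip_width: 0.123
t 29.55 pos [ 0.5327 -0.0109  0.0989] rot [[-0.993, -0.114, -0.001], [0.001, -0.001, -1.0]] f [-0.2 -5.1  5.2] grip 0.0108 q [ 0.44  0.28 -0.58  1.82  0.17  1.1   1.49]
[-0.0747242  -0.12112774  0.098909  ] [-0.85305512  0.22461575  0.01831006]
```

View pics/w20.png

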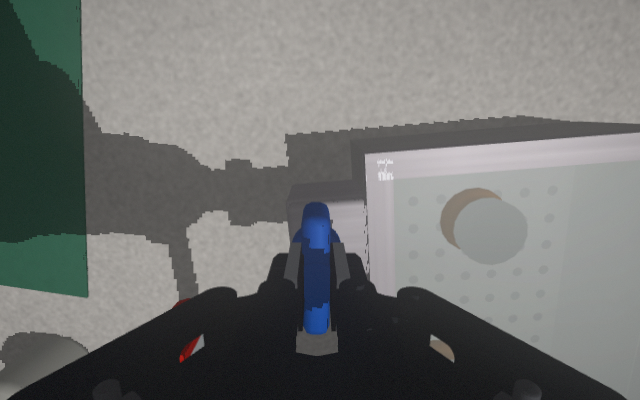

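```bash
cat > tq.py <<'E'
from h import *
o=manip.get_obs();X=R.from_quat(o['ee_rot']).as_matrix()[:,0]
print('t',round(o['clock'],2),'yaw',round(float(np.arctan2(X[1],X[0])),3),'Tz',round(float(o['torque'][2]),3),'f',o['ft_force'].round(1),'q7',round(float(o['joint_pos'][6]),2),'grip',round(o['grip_width']*.0854,4))
E
python3 tq.py; python3 -m handwheel '[[[0,0,0,0,0,0.1,0.005],[0,0,0,0,0,0.2,0.005],[0,0,0,0,0,0.3,0.005],[0,0,0,0,0,0.4,0.005]]]'>/dev/null; python3 tq.py;python3 -m handwheel '[[[0,0,0,0,0,0.1,0.005],[0,0,0,0,0,0.2,0.005],[0,0,0,0,0,0.3,0.005],[0,0,0,0,0,0.4,0.005]]]'>/dev/null; python3 tq.py
```

```text
t 29.55 yaw -3.027 Tz 0.064 f [-0.2 -5.1  5.2] q7 1.49 grip 0.0108
t 30.05 yaw 2.853 Tz 0.012 f [ 0. -4.  5.] q7 1.1 grip 0.0104
t 30.55 yaw 2.453 Tz 0.027 f [-1.  -2.9  3.8] q7 0.71 grip 0.0106
```

```bash
python3 -m handwheel '[[[0,0,0,0,0,0.1,0.005]]]'>/dev/null; python3 tq.py; python3 -m handwheel '[[[0,0,0,0,0,0.1,0.005]]]'>/dev/null; python3 tq.py; python3 -m handwheel '[[[0,0,0,0,0,0.1,0.005]]]'>/dev/null; python3 tq.py; python3 -m handwheel '[[[0,0,0,0,0,0.1,0.005]]]'>/dev/null; python3 tq.py
```

```text
t 30.68 yaw 2.353 Tz 0.031 f [-0.1 -4.6  2.4] q7 0.62 grip 0.0108
t 30.8 yaw 2.253 Tz -0.023 f [ 0.3 -3.3  3.5] q7 0.52 grip 0.011
t 30.93 yaw 2.153 Tz 0.009 f [ 1.4 -3.9  4.6] q7 0.42 grip 0.0108
t 31.05 yaw 2.053 Tz 0.036 f [ 0.7 -2.9  3.2] q7 0.32 grip 0.0111
```

```bash
python3 -m handwheel '[[[0,0,0,0,0,0.1,0.005]]]'>/dev/null; python3 tq.py; python3 -m handwheel '[[[0,0,0,0,0,0.1,0.005]]]'>/dev/null; python3 tq.py; python3 -m handwheel '[[[0,0,0,0,0,0.1,0.005]]]'>/dev/null; python3 tq.py; python3 -m handwheel '[[[0,0,0,0,0,0.1,0.005]]]'>/dev/null; python3 tq.py
```

```text
t 31.18 yaw 1.953 Tz 0.023 f [ 0.8 -4.   2.6] q7 0.23 grip 0.0108
t 31.3 yaw 1.853 Tz 0.048 f [ 1.2 -3.8  2.8] q7 0.13 grip 0.011
t 31.43 yaw 1.753 Tz 0.033 f [ 2.3 -3.9  2.6] q7 0.03 grip 0.011
t 31.55 yaw 1.653 Tz 0.023 f [ 2.  -3.2  1.8] q7 -0.06 grip 0.0111
```

```bash
python3 -m handwheel '[[[0,0,0,0,0,0.1,0.005]]]'>/dev/null; python3 tq.py; python3 -m handwheel '[[[0,0,0,0,0,0.1,0.005]]]'>/dev/null; python3 tq.py; python3 -m handwheel '[[[0,0,0,0,0,0.1,0.005]]]'>/dev/null; python3 tq.py
```

```text
t 31.68 yaw 1.554 Tz 0.308 f [ 2.4 -2.9  2.3] q7 -0.16 grip 0.0108
t 31.8 yaw 1.454 Tz 0.333 f [ 2.2 -2.5  2.8] q7 -0.26 grip 0.0109
t 31.93 yaw 1.354 Tz 0.263 f [ 2.7 -4.4  1.8] q7 -0.36 grip 0.011
```

```bash
python3 -m handwheel '[[[0,0,0,0,0,0.1,0.005]]]'>/dev/null; python3 tq.py; python3 -m handwheel '[[[0,0,0,0,0,0.1,0.005]]]'>/dev/null; python3 tq.py; python3 -m handwheel '[[[0,0,0,0,0,0.1,0.005]]]'>/dev/null; python3 tq.py
```

```text
t 32.05 yaw 1.254 Tz 0.3 f [ 2.7 -4.8  1.2] q7 -0.45 grip 0.0112
t 32.17 yaw 1.154 Tz 0.311 f [ 2.  -3.7  1.5] q7 -0.55 grip 0.0108
t 32.3 yaw 1.054 Tz 0.354 f [ 3.8 -4.2  1.9] q7 -0.65 grip 0.0112
```

The torque stepped from 0.03 to 0.31 N m between yaw 1.65 and 1.55, so that is the bite. I need about 0.24 rad more.

```bash
python3 -m handwheel '[[[0,0,0,0,0,0.1,0.005],[0,0,0,0,0,0.2,0.005],[0,0,0,0,0,0.24,0.005]]]'>/dev/null; python3 tq.py; python3 -m handwheel '[[[0,0,0,0,0,0,0.03],[0,0,0,0,0,0,0.035],[0,0,0,0,0,0,0.035],[0,0,-0.04,0,0,0,0.035],[0,0,-0.1,0,0,0,0.035],[0,0,-0.14,0,0,0,0.035]]]'>/dev/null; python3 tq.py;  python3 - <<'E'
from h import *
im,o=snap('wrist','w21.png'); st(); print(toch(o['position']),o['torque'])
E
```

```text
t 32.67 yaw 0.815 Tz 0.285 f [ 3.8 -5.7  1.6] q7 -0.88 grip 0.0107
t 33.42 yaw 0.817 Tz 0.011 f [ 0.5 -0.6 -0.1] q7 -0.85 grip 0.0347
t 33.48 pos [ 0.5346 -0.0099  0.2462] rot [[0.684, 0.729, 0.006], [0.008, -0.0, -1.0]] f [ 1.1 -0.1  5.1] grip 0.0349 q [ 0.19  0.12 -0.28  1.64  0.04  1.37 -0.85]
[-0.07444729 -0.1202899   0.24124327] [-0.02920097 -0.03197622  0.01084687]
```

View pics/w21.png

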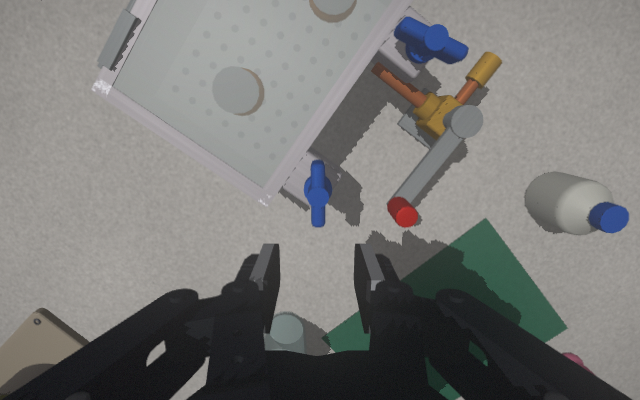

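```bash
python3 - <<'E'
from h import *
wing(-.075);wing(.075,side=.045);st()
o=manip.get_obs(); print(totool([ch(.075,-.12,.24)],o))
E
```

```text
knob -0.075 n 919 mean ch [-0.0742 -0.1205  0.136 ] axis yaw 0.851 ch 0.66 std [0.0043 0.0141] rect [54.84395752 19.48272705] 57.01647186279297 toolyaw 0.817 expect ch (-0.075, -0.12)
knob 0.075 n 1203 mean ch [ 0.0749 -0.1204  0.136 ] axis yaw 2.006 ch 1.815 std [0.0051 0.0141] rect [27.12026672 54.01998901] 35.00330352783203 toolyaw 0.817 expect ch (0.075, -0.12)
t 33.58 pos [ 0.5335 -0.01    0.2406] rot [[0.684, 0.729, 0.003], [0.004, 0.0, -1.0]] f [ 0.4  0.1 -0.9] grip 0.035 q [ 0.19  0.13 -0.28  1.65  0.04  1.37 -0.85]
[[0.12087116 0.08681545 0.00114208]]
```

```bash
python3 -m handwheel '[[[0.02,0.025,0,0,0,-0.17,0.035],[0.04,0.055,0,0,0,-0.34,0.035],[0.06,0.082,0,0,0,-0.51,0.035],[0.08,0.11,0,0,0,-0.68,0.035],[0.1,0.138,0,0,0,-0.85,0.035],[0.1,0.138,0,0,0,-1.02,0.035],[0.1,0.138,0,0,0,-1.19,0.035],[0.1,0.138,0,0,0,-1.19,0.035]]]'>/dev/null; python3 - <<'E'
from h import *
wing(.075,'w22.png',side=.045);st()
o=manip.get_obs(); print(totool([ch(.075,-.12,.118)],o))
E
```

```text
knob 0.075 n 1163 mean ch [ 0.0754 -0.1203  0.136 ] axis yaw 1.975 ch 1.784 std [0.0046 0.0137] rect [22.98901672 53.07595215] 8.599661827087402 toolyaw 2.006 expect ch (0.075, -0.12)
t 34.62 pos [ 0.701  -0.0317  0.2371] rot [[-0.419, 0.908, 0.001], [-0.002, 0.0, -1.0]] f [ 0.1 -0.3  0. ] grip 0.0354 q [ 0.23  0.53 -0.39  1.16  0.19  1.49  0.3 ]
[[0.05475289 0.00177701 0.11913075]]
```

View pics/w22.png

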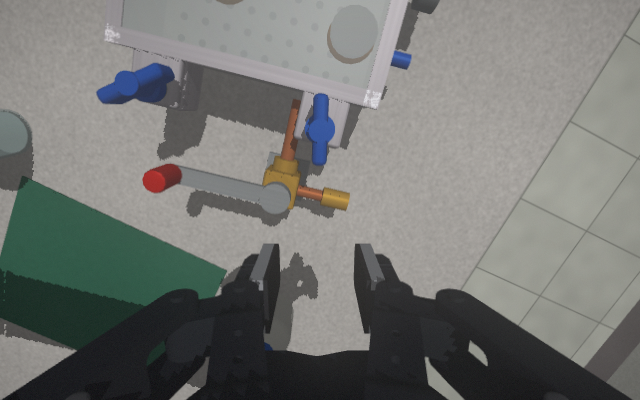

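```bash
python3 -m handwheel '[[[0.055,0.002,0.02,0,0,0.03,0.035],[0.055,0.002,0.07,0,0,0.03,0.035],[0.055,0.002,0.11,0,0,0.03,0.035],[0.055,0.002,0.119,0,0,0.03,0.035],[0.055,0.002,0.119,0,0,0.03,0.035]]]'; python3 - <<'E'
from h import *
im,o=snap('wrist','w23.png'); st(); print(toch(o['position']))
E
```

```text
clock: 35.25
position: [0.6802, 0.0188, 0.12]
ee_rot: [0.551, 0.835, 0.0, 0.0]
ft_force: [-0.2, -0.5, 1.4]
grip_width: 0.413
t 35.3 pos [0.6809 0.0189 0.1211] rot [[-0.394, 0.919, -0.001], [0.002, 0.0, -1.0]] f [ 0.1 -1.   0.6] grip 0.0347 q [ 0.18  0.54 -0.4   1.39  0.21  1.25  0.18]
[ 0.0757551  -0.1200886   0.12003749]
```

View pics/w23.png

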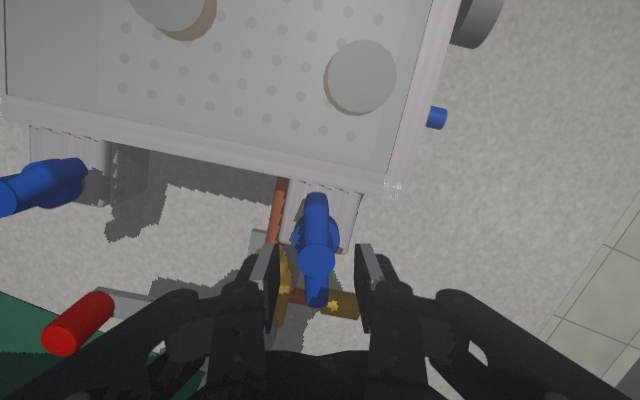

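Aligned. Descending and gripping.

```bash
python3 -m handwheel '[[[0,0,0.01,0,0,0,0.035],[0,0,0.021,0,0,0,0.035],[0,0,0.021,0,0,0,0.035],[0,0,0.021,0,0,0,0.005],[0,0,0.021,0,0,0,0.005],[0,0,0.021,0,0,0,0.005],[0,0,0.021,0,0,0,0.005]]]' 50; python3 tq.py; python3 -m handwheel '[[[0,0,0,0,0,0.1,0.005],[0,0,0,0,0,0.2,0.005],[0,0,0,0,0,0.3,0.005],[0,0,0,0,0,0.4,0.005]]]'>/dev/null; python3 tq.py;python3 -m handwheel '[[[0,0,0,0,0,0.1,0.005],[0,0,0,0,0,0.2,0.005],[0,0,0,0,0,0.3,0.005]]]'>/dev/null; python3 tq.py
```

```text
clock: 36.17
position: [0.6802, 0.0188, 0.0989]
ee_rot: [0.55, 0.835, 0.0, 0.0]
ft_force: [-1.2, -1.0, 4.5]
grip_width: 0.123
t 36.17 yaw 1.977 Tz -0.015 f [-1.2 -1.   4.5] q7 0.17 grip 0.0105
t 36.67 yaw 1.574 Tz 0.044 f [-0.8 -0.5  2.1] q7 -0.21 grip 0.0106
t 37.05 yaw 1.273 Tz 0.044 f [ 0.  -1.1  0.8] q7 -0.49 grip 0.0108
```

```bash
python3 -m handwheel '[[[0,0,0,0,0,0.1,0.005]]]'>/dev/null; python3 tq.py; python3 -m handwheel '[[[0,0,0,0,0,0.1,0.005]]]'>/dev/null; python3 tq.py; python3 -m handwheel '[[[0,0,0,0,0,0.1,0.005]]]'>/dev/null; python3 tq.py;  python3 -m handwheel '[[[0,0,0,0,0,0.1,0.005]]]'>/dev/null; python3 tq.py
```

```text
t 37.17 yaw 1.174 Tz 0.021 f [ 1.1 -0.7  2. ] q7 -0.58 grip 0.0108
t 37.3 yaw 1.073 Tz -0.035 f [ 1.9 -1.4  1.1] q7 -0.67 grip 0.0109
t 37.42 yaw 0.973 Tz 0.097 f [ 1.1 -0.9  1.7] q7 -0.77 grip 0.0108
t 37.55 yaw 0.873 Tz 0.028 f [ 1.6 -0.9  1.3] q7 -0.86 grip 0.0107
```

```bash
python3 -m handwheel '[[[0,0,0,0,0,0.1,0.005]]]'>/dev/null; python3 tq.py; python3 -m handwheel '[[[0,0,0,0,0,0.1,0.005]]]'>/dev/null; python3 tq.py; python3 -m handwheel '[[[0,0,0,0,0,0.1,0.005]]]'>/dev/null; python3 tq.py;  python3 -m handwheel '[[[0,0,0,0,0,0.1,0.005]]]'>/dev/null; python3 tq.py
```

```text
t 37.67 yaw 0.773 Tz 0.05 f [ 1.9 -0.4  1.1] q7 -0.95 grip 0.0105
t 37.8 yaw 0.673 Tz -0.008 f [ 1.5 -0.8  0.9] q7 -1.05 grip 0.0107
t 37.92 yaw 0.573 Tz 0.041 f [ 2.3 -0.5  0.4] q7 -1.14 grip 0.0108
t 38.05 yaw 0.473 Tz 0.015 f [ 2.6 -0.8  0.3] q7 -1.24 grip 0.0104
```

```bash
python3 -m handwheel '[[[0,0,0,0,0,0.1,0.005]]]'>/dev/null; python3 tq.py; python3 -m handwheel '[[[0,0,0,0,0,0.1,0.005]]]'>/dev/null; python3 tq.py; python3 -m handwheel '[[[0,0,0,0,0,0.1,0.005]]]'>/dev/null; python3 tq.py
```

```text
t 38.17 yaw 0.373 Tz 0.038 f [ 3.2 -1.7  0.5] q7 -1.33 grip 0.0106
t 38.3 yaw 0.273 Tz 0.019 f [ 3.  -2.2  1.9] q7 -1.42 grip 0.0106
t 38.42 yaw 0.173 Tz 0.09 f [ 1.8 -1.4  0. ] q7 -1.52 grip 0.0108
```

```bash
python3 -m handwheel '[[[0,0,0,0,0,0.1,0.005]]]'>/dev/null; python3 tq.py; python3 -m handwheel '[[[0,0,0,0,0,0.1,0.005]]]'>/dev/null; python3 tq.py; python3 -m handwheel '[[[0,0,0,0,0,0.1,0.005]]]'>/dev/null; python3 tq.py
```

```text
t 38.55 yaw 0.073 Tz 0.288 f [ 2.9 -1.7  0.7] q7 -1.61 grip 0.0107
t 38.67 yaw -0.027 Tz 0.267 f [ 3.1 -2.   0.7] q7 -1.7 grip 0.0109
t 38.8 yaw -0.127 Tz 0.284 f [ 2.2 -2.5  0.6] q7 -1.8 grip 0.0108
```

```bash
python3 -m handwheel '[[[0,0,0,0,0,0.1,0.005]]]'>/dev/null; python3 tq.py; python3 -m handwheel '[[[0,0,0,0,0,0.1,0.005]]]'>/dev/null; python3 tq.py; python3 -m handwheel '[[[0,0,0,0,0,0.1,0.005]]]'>/dev/null; python3 tq.py
```

```text
t 38.92 yaw -0.227 Tz 0.297 f [ 2.7 -2.4 -0.4] q7 -1.89 grip 0.0108
t 39.05 yaw -0.327 Tz 0.324 f [ 1.9 -3.   0.6] q7 -1.98 grip 0.0107
t 39.17 yaw -0.427 Tz 0.308 f [ 1.8 -2.5  1.2] q7 -2.08 grip 0.0107
```

```bash
python3 -m handwheel '[[[0,0,0,0,0,0.1,0.005],[0,0,0,0,0,0.2,0.005],[0,0,0,0,0,0.24,0.005]]]'>/dev/null; python3 tq.py; python3 -m handwheel '[[[0,0,0,0,0,0,0.03],[0,0,0,0,0,0,0.035],[0,0,0,0,0,0,0.035],[0,0,-0.04,0,0,0,0.035],[0,0,-0.1,0,0,0,0.035],[0,0,-0.14,0,0,0,0.035]]]'>/dev/null; python3 tq.py;  python3 - <<'E'
from h import *
wing(.075,'w24.png',side=.045);wing(-.075);st();o=manip.get_obs()
P=ch(-.045,-.19,.148); print(P,proj('wrist',[P],o))
E
```

```text
t 39.55 yaw -0.665 Tz 0.275 f [ 3.1 -4.6  1.5] q7 -2.3 grip 0.0104
t 40.3 yaw -0.663 Tz 0.036 f [ 0.5 -0.3 -0.6] q7 -2.3 grip 0.0351
knob 0.075 n 927 mean ch [ 0.0765 -0.1213  0.136 ] axis yaw 2.515 ch 2.323 std [0.0042 0.0139] rect [19.21416931 53.24927979] 63.09040451049805 toolyaw -0.663 expect ch (0.075, -0.12)
knob -0.075 n 296 mean ch [-0.0575 -0.116   0.136 ] axis yaw 0.284 ch 0.093 std [0.0049 0.0079] rect [27.42891541 27.40503845] 71.2638168334961 toolyaw -0.663 expect ch (-0.075, -0.12)
t 40.4 pos [0.6821 0.0191 0.2444] rot [[0.788, -0.615, 0.006], [0.008, 0.001, -1.0]] f [-0.2  0.4  0.4] grip 0.0351 q [-0.16  0.44  0.1   1.25 -0.04  1.45 -2.3 ]
[ 0.57498563 -0.0727917   0.148     ] [[480.72288645 230.43832785]]
```

View pics/w24.png

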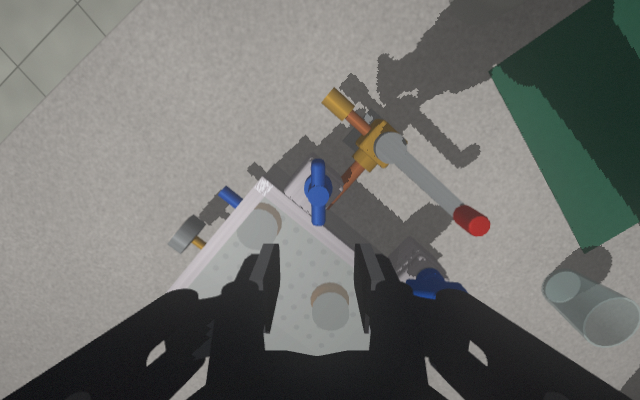

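```bash
python3 - <<'E'
from h import *
o=manip.get_obs(); P=ch(-.045,-.163,.2); print(P,totool([P],o))
E
```

```text
[ 0.56984667 -0.04628526  0.2       ] [[-0.04851474  0.12084748  0.04340285]]
```

```bash
python3 -m handwheel '[[[-0.01,0.02,0,0,0,-0.17,0],[-0.02,0.04,0,0,0,-0.34,0],[-0.03,0.06,0,0,0,-0.51,0],[-0.04,0.08,0,0,0,-0.68,0],[-0.048,0.1,0,0,0,-0.85,0],[-0.048,0.121,0,0,0,-1.02,0],[-0.048,0.121,0,0,0,-1.19,0]]]'>/dev/null; python3 -m handwheel '[[[0,0,0,0,0,-0.17,0],[0,0,0,0,0,-0.34,0],[0,0,0,0,0,-0.51,0],[0,0,0,0,0,-0.68,0],[0,0,0,0,0,-0.85,0],[0,0,0,0,0,-1.02,0],[0,0,0,0,0,-1.23,0],[0,0,0,0,0,-1.23,0]]]'; python3 - <<'E'
from h import *
im,o=snap('wrist','w25.png'); st(); print(toch(o['position']))
b=snap('scene')[0]
redb=((b[...,2]>90)&(b[...,1]<50)&(b[...,0]<50)); v,u=np.nonzero(redb[170:230,300:345]);print(u.mean()+300,v.mean()+170,len(u), proj('scene',[ch(-.045,-.19,.13),ch(-.045,-.19,.148)]))
r=((im[...,2]>100)&(im[...,1]<70)&(im[...,0]<70)); v,u=np.nonzero(r); print(len(u),u.mean(),v.mean(),proj('wrist',[ch(-.045,-.19,.148),ch(-.045,-.19,.13)],o))
P=ch(-.045,-.163,.1);print(totool([P],o))
E
```

```text
clock: 42.28
position: [0.5675, -0.0468, 0.238]
ee_rot: [0.638, 0.77, -0.0, -0.0]
ft_force: [0.4, 0.1, -0.3]
grip_width: -0.001
t 42.33 pos [ 0.5675 -0.0469  0.2381] rot [[-0.184, 0.983, 0.0], [-0.001, 0.0, -1.0]] f [-0.8 -0.1 -1.3] grip -0.0001 q [ 0.12  0.2  -0.14  1.57  0.03  1.38  0.17]
[-0.04745107 -0.16307614  0.23795565]
327.7 197.65 20 [[327.82776662 201.32717173]
 [328.02449468 195.92479877]]
592 324.98986486486484 222.02702702702703 [[320.32410072 230.66119127]
 [320.12615121 223.45640548]]
[[4.76406178e-05 2.54534399e-03 1.37953960e-01]]
```

View pics/w25.png

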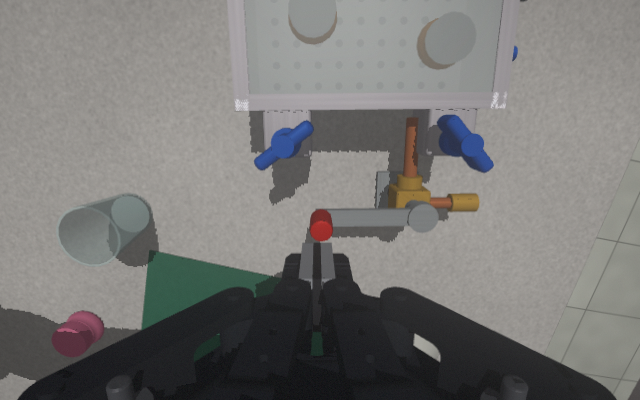

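```bash
python3 -m handwheel '[[[0.003,0.0025,0.05,0,0,0,0],[0.003,0.0025,0.09,0,0,0,0],[0.003,0.0025,0.12,0,0,0,0],[0.003,0.0025,0.138,0,0,0,0],[0.003,0.0025,0.138,0,0,0,0]]]'; python3 - <<'E'
from h import *
im,o=snap('wrist','w26.png'); st(); print(toch(o['position']))
b=snap('scene')[0]
cv2.imwrite('pics/s26a.png',cv2.resize(b[110:240,290:420],None,fx=4.5,fy=4.5,interpolation=2))
E
```

```text
clock: 43.0
position: [0.5691, -0.0435, 0.0997]
ee_rot: [0.639, 0.769, -0.001, -0.001]
ft_force: [-0.7, -0.3, 1.7]
grip_width: 0.002
t 43.05 pos [ 0.5699 -0.0435  0.1009] rot [[-0.184, 0.983, -0.0], [0.0, -0.0, -1.0]] f [-0.1 -0.2  0.3] grip -0.0 q [ 0.11  0.31 -0.14  1.73  0.05  1.11  0.15]
[-0.04524208 -0.16010167  0.09970297]
```

View pics/w26.png

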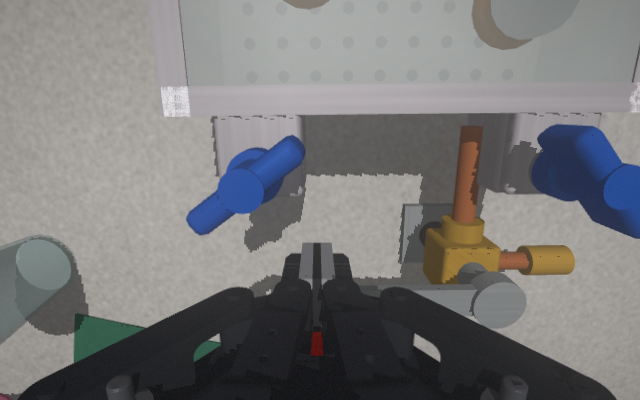

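View pics/s26a.png

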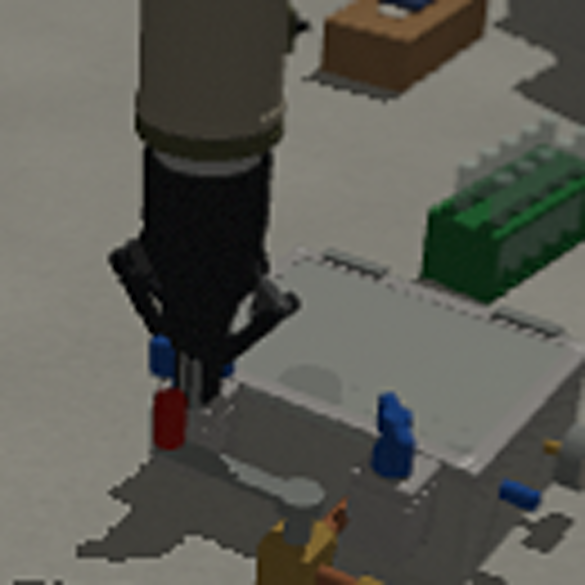

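```bash
python3 -m handwheel '[[[-0.01,0,0,0,0,0,0],[-0.023,-0.002,0,0,0,-0.15,0],[-0.038,-0.002,0,0,0,-0.3,0],[-0.052,0.001,0,0,0,-0.45,0],[-0.066,0.005,0,0,0,-0.6,0],[-0.079,0.011,0,0,0,-0.75,0],[-0.091,0.02,0,0,0,-0.9,0],[-0.102,0.03,0,0,0,-1.05,0]]]'; python3 - <<'E'
from h import *
im,o=snap('wrist','w27.png'); st(); p=toch(o['position']);print(p); 
b=snap('scene')[0]
cv2.imwrite('pics/s27a.png',cv2.resize(b[110:260,280:430],None,fx=4,fy=4,interpolation=2))
E
```

```text
clock: 44.1
position: [0.618, -0.1386, 0.1016]
ee_rot: [0.164, 0.986, 0.0, -0.0]
ft_force: [-5.4, 5.5, 2.6]
grip_width: -0.001
t 44.15 pos [ 0.619  -0.1397  0.1014] rot [[-0.948, 0.318, -0.0], [0.0, 0.0, -1.0]] f [-5.2  3.4  2.8] grip -0.0001 q [ 0.34  0.44 -0.24  1.55  0.11  1.16  1.32]
[-0.01526919 -0.26276724  0.10157392]
```

View pics/s27a.png

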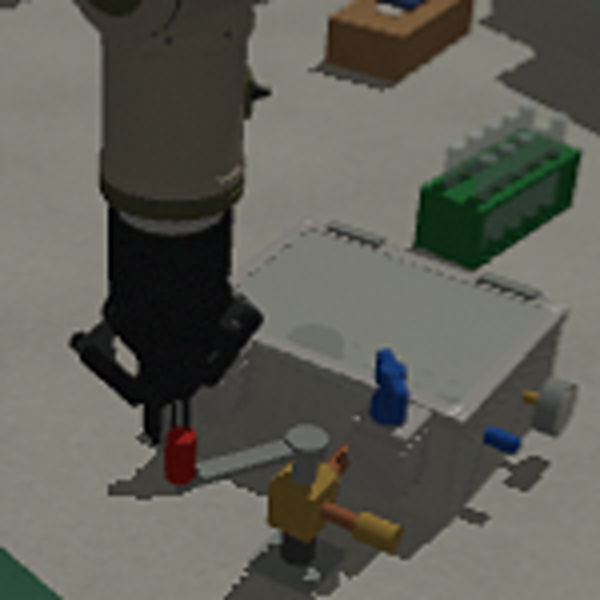

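View pics/w27.png

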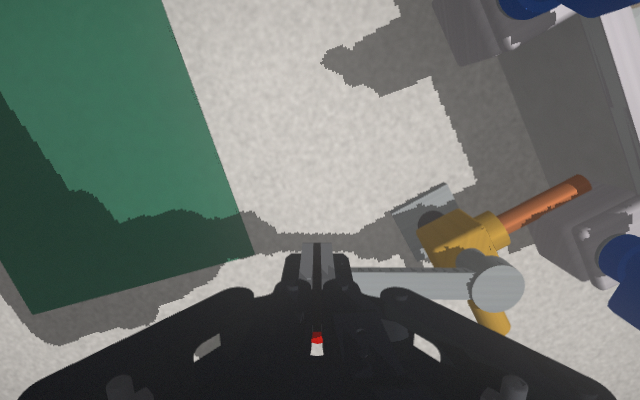

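```bash
python3 -m handwheel '[[[-0.007,-0.001,0,0,0,-0.07,0],[-0.0144,-0.002,0,0,0,-0.15,0],[-0.02,-0.002,0,0,0,-0.2,0],[-0.024,-0.002,0,0,0,-0.25,0],[-0.024,-0.002,0,0,0,-0.25,0]]]'; python3 -m handwheel '[[[-0.003,0,0,0,0,-0.03,0],[-0.003,0,0,0,0,-0.03,0]]]'
```

```text
clock: 44.82
position: [0.6391, -0.1488, 0.1011]
ee_rot: [0.044, 0.999, -0.0, -0.001]
ft_force: [-6.2, 1.3, 4.1]
grip_width: -0.001
clock: 45.08
position: [0.6416, -0.1496, 0.1011]
ee_rot: [0.03, 1.0, -0.001, -0.001]
ft_force: [-8.6, -0.5, 3.6]
grip_width: 0.0
```

```bash
python3 -m handwheel '[[[-0.003,0,0,0,0,0,0],[-0.003,0,0,0,0,0,0]]]'; python3 - <<'E'
from h import *
im,o=snap('wrist','w28.png'); st(); p=toch(o['position']);print(p); 
b=snap('scene')[0]
cv2.imwrite('pics/s28a.png',cv2.resize(b[110:260,280:430],None,fx=4,fy=4,interpolation=2))
# red centre from scene at z=.13..
r=((b[...,2]>90)&(b[...,1]<50)&(b[...,0]<50)); v,u=np.nonzero(r[180:250,300:350]); uv=[u.mean()+300,v.mean()+180]; print(uv)
for f in(1.1,1.2,1.3): print(f,proj('scene',[ch(.05-.095*np.cos(f),-.19-.095*np.sin(f),.13)]))
E
```

```text
clock: 45.32
position: [0.6422, -0.1497, 0.101]
ee_rot: [0.03, 1.0, -0.001, -0.004]
ft_force: [-21.5, 1.6, 11.9]
grip_width: -0.001
t 45.38 pos [ 0.6422 -0.1497  0.101 ] rot [[-0.998, 0.06, 0.007], [-0.007, -0.001, -1.0]] f [-21.3   1.5  12.2] grip -0.0 q [ 0.36  0.5  -0.28  1.47  0.14  1.19  1.57]
[ 0.00634458 -0.27829743  0.10098365]
[np.float64(330.52173913043475), np.float64(223.26086956521738)]
1.1 [[325.86467768 223.07225489]]
1.2 [[327.79653423 225.05969932]]
1.3 [[330.06330825 226.9509061 ]]
```

View pics/s28a.png

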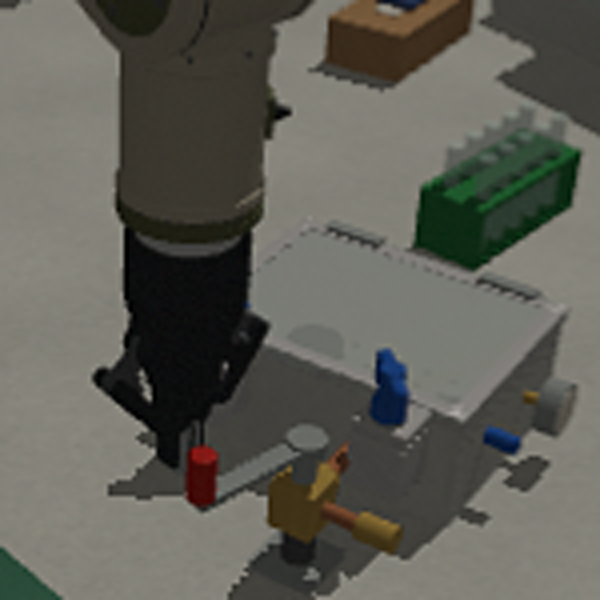

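The lever is at its stop: the force jumped to 21 N. I'll hold it for 5 s.

```bash
for i in 1 2 3 4 5; do python3 -m handwheel '[[[0,0,0,0,0,0,0],[0,0,0,0,0,0,0],[0,0,0,0,0,0,0],[0,0,0,0,0,0,0],[0,0,0,0,0,0,0],[0,0,0,0,0,0,0],[0,0,0,0,0,0,0],[0,0,0,0,0,0,0]]]' | sed -n '1p;4p'; done; python3 - <<'E'
from h import *
b=snap('scene')[0]
cv2.imwrite('pics/s29a.png',cv2.resize(b[110:260,280:430],None,fx=4,fy=4,interpolation=2))
r=((b[...,2]>90)&(b[...,1]<50)&(b[...,0]<50)); v,u=np.nonzero(r[180:250,300:350]); print(u.mean()+300,v.mean()+180)
E
```

```text
clock: 46.42
ft_force: [-20.2, 1.5, 12.2]
clock: 47.42
ft_force: [-20.4, 0.7, 11.6]
clock: 48.42
ft_force: [-20.7, 1.1, 12.6]
clock: 49.42
ft_force: [-20.8, 1.5, 12.5]
clock: 50.42
ft_force: [-20.7, 1.0, 12.2]
330.52173913043475 223.26086956521738
```

```bash
python3 -m handwheel '[[[0.012,0.0035,0,0,0,0.13,0],[0.0255,0.009,0,0,0,0.28,0],[0.038,0.017,0,0,0,0.43,0],[0.0486,0.027,0,0,0,0.58,0],[0.058,0.038,0,0,0,0.73,0],[0.0655,0.0505,0,0,0,0.88,0],[0.071,0.064,0,0,0,1.03,0],[0.075,0.078,0,0,0,1.18,0]]]'; python3 -m handwheel '[[[0.01,0.002,0,0,0,0.08,0],[0.022,0.005,0,0,0,0.15,0],[0.022,0.005,0,0,0,0.15,0],[0.022,0.005,-0.03,0,0,0.15,0],[0.022,0.005,-0.08,0,0,0.15,0],[0.022,0.005,-0.14,0,0,0.15,0],[0.022,0.005,-0.2,0,0,0.15,0]]]'; python3 - <<'E'
from h import *
im,o=snap('wrist','w30.png'); st(); print(toch(o['position']))
b=snap('scene')[0]
cv2.imwrite('pics/s30a.png',cv2.resize(b[110:260,280:430],None,fx=4,fy=4,interpolation=2))
E
```

```text
clock: 51.48
position: [0.5747, -0.0661, 0.1009]
ee_rot: [0.583, 0.813, 0.0, -0.0]
ft_force: [0.1, 1.6, -1.3]
grip_width: 0.0
clock: 52.35
position: [0.5725, -0.0452, 0.3029]
ee_rot: [0.639, 0.769, 0.0, 0.001]
ft_force: [0.9, 0.3, 0.9]
grip_width: 0.002
t 52.4 pos [ 0.5748 -0.0452  0.3118] rot [[-0.183, 0.983, -0.003], [0.012, -0.001, -1.0]] f [-0.9 -0.3  7.6] grip -0.0003 q [ 0.1   0.19 -0.12  1.43  0.02  1.51  0.17]
[-0.04216518 -0.16248978  0.3028776 ]
```

View pics/w30.png

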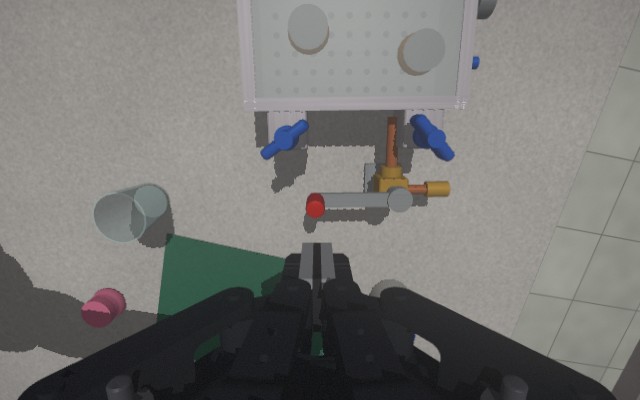

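View pics/s30a.png

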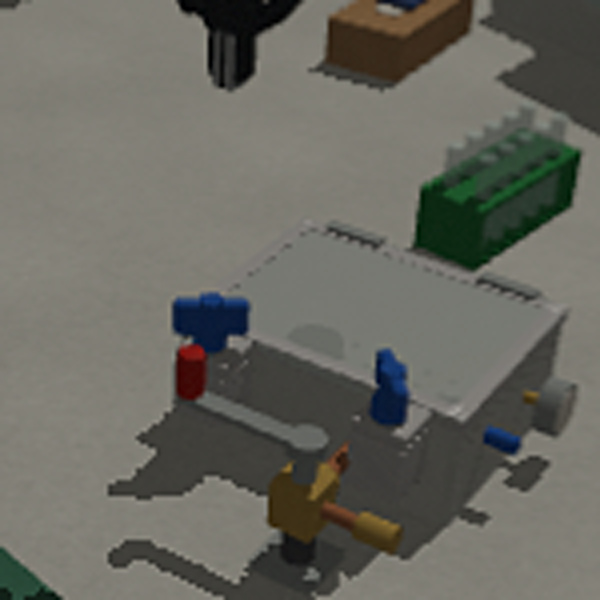

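```bash
python3 - <<'E'
from h import *
wing(-.075,side=.045);wing(.075,'w31.png',side=.045)
o=manip.get_obs()
for uv in [(308,28),(422,50)]: print('jar',toch(onz('wrist',[uv],.05,o)[0]))
print(o['joint_velocities'].round(3), manip.get_obs()['clock'])
b=snap('scene')[0];a=cv2.imread('pics/scene0.png')
d=(cv2.absdiff(a,b).max(2)>40)
r=((b[...,2]>90)&(b[...,1]<50)&(b[...,0]<50)); v,u=np.nonzero(r[170:230,300:350]); print('red',u.mean()+300,v.mean()+170)
cv2.imwrite('pics/s31.png',b)
print(proj('wrist',[ch(-.045,-.19,.148)],o))
E
```

```text
knob -0.075 n 673 mean ch [-0.0744 -0.1204  0.136 ] axis yaw 0.844 ch 0.653 std [0.0043 0.0138] rect [53.40449829 20.04906921] 59.340999603271484 toolyaw 1.755 expect ch (-0.075, -0.12)
knob 0.075 n 591 mean ch [ 0.0751 -0.1203  0.136 ] axis yaw 2.487 ch 2.296 std [0.0035 0.0141] rect [16.87711639 53.4010376 ] 43.22715759277344 toolyaw 1.755 expect ch (0.075, -0.12)
jar [-0.04967832 -0.00275487  0.05      ]
jar [ 0.08317386 -0.02680713  0.05      ]
[-0.002  0.028 -0.004  0.054 -0.003 -0.011 -0.003] 52.55
red 327.7 197.65
[[313.1202004  208.80417932]]
```

View pics/s31.png

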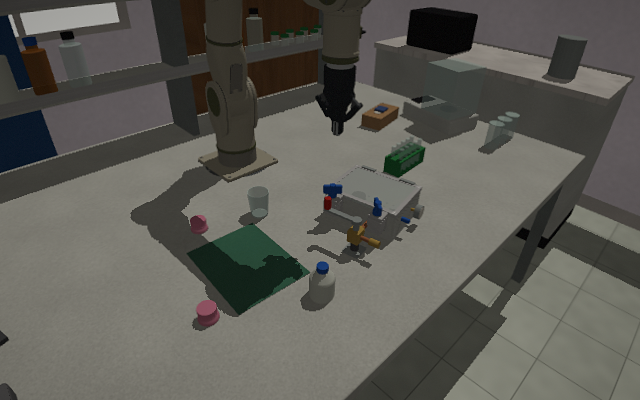

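The mat is empty and the lid is shut. The beaker (258,200), bottle (322,285) and rack (405,157) are where they began, and the red grip is at its starting pixel (328,198).

```bash
python3 -c "
from workcell import manip
print(manip.hand_in())"
```

```text
the job is handed in; nothing more can be done
None
```

The job is done and handed in at about 53 s; the hand-in itself gave no verdict.

- **Jars:** Two amber jars were on the mat, and both now stand upright on the chamber floor. One was knocked a few centimetres aside after I placed it. It now reads x ≈ 0.083 m, y ≈ -0.027 m in the chamber frame, inside the limits but close to the wall.
- **Lid:** It is shut, pressed down until the force rose sharply with the fingertip at about the closed-lid height. The first push went over the lid because the fingertips end about 20 mm short of the reported TCP. I repeated it lower, and that push closed the lid.
- **Knobs:** Wrist torque jumped from about 0.03 to 0.3 N m at each bite. I turned each one about 0.785 rad past that, good to about ±0.05 rad. The wing angles in the final pictures agree to within about 0.04 rad.
- **Purge:** The lever was held at its stop for 5 s, with a steady force of about 21 N. I then guided it back, and its red tip is at its starting pixel.
- **Bystanders:** The beaker, bottle, rack and pink look-alikes look unmoved in the last scene picture.

Two things were not measured directly: the lid angle was judged from the pressing force and the pictures, and the jars' upright stance from views through the clear lid. No other check failed or disagreed.

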